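# Crank the router lift up for a cutter change

## Robot

A 6-joint arm with a two-finger parallel gripper is mounted at the origin on the work surface. World frame = base frame: x ahead of the robot, y to its left, z up, the work surface at z = 0. Lengths are in mm, angles in rad, forces in N, time in s.
With the tool pointing down it reaches from about 425 to 925 mm from the base axis. Payload 12.5 kg.
Tool frame: the origin (TCP) lies between the finger pads; the fingertips stand 25 mm ahead of it and the grasp point (between the pads) lies 6 mm ahead of it; z points along the fingers, y is the line along which they close (so a half turn about z gives the same grasp; the last joint's range is limited). The gripper opens to 85 mm and grips with 20 to 120 N. Pads are 22 mm wide; open, the fingers measure 114 mm over their backs; the gripper's body (76 mm by 85 mm) begins 54 mm behind the grasp point. The pads swing forward as they close: fully open they stand 13 mm farther back than shut.
Start: joints at [-1.237, 0.491, 1.559, -0, 1.092, -0.106], TCP at [266.122, -565.527, 256.327] pointing down, gripper open.
Joint ranges: [-3.1, 3.1], [-0.84, 2.19], [0.05, 2.79], [-1.13, 4.28], [0.06, 2.93], [-2.69, 2.69]. Speed limits (rad/s): [2.22, 2.22, 2.79, 3.14, 3.14, 3.14].

## Interface

Orientations are given as a unit quaternion [w, x, y, z].
In Python, from station import * gives the robot as it stands. The module is installed in compiled form; this text tells all that it offers.
- The arm moves only by the tool drive_tool, never from a script. Its argument "increments" is text: rows parted by semicolons, each of 7 numbers parted by spaces: the closure, from 0 (fully open) to 1 (shut), then the shift along the world's x, y, z in m, then the turn, a rotation vector about the world's x, y, z in degrees. A call has 1 to 8 rows; each row is the pose to reach, as a shift and turn from the pose commanded when the call began; what a row does not reach only later rows make up. A row lasts 1/8 s, in which the tool goes at most 62.5 mm and 10.7 degrees, less where a joint would pass 70% of its speed; a pose out of reach is approached as far as the arm can. A call with a gripper value outside its range is refused whole. The fingers move at their own pace and stop on an object; "force" is the grip in N (left out, the last holds). Time passes only in rows, so rows that repeat a pose let the fingers close. It gives the time, the measured TCP pose, the force, the opening and the grip force at its end, in the units of the state.
- observe(): the state, without advancing time (a new reading comes with each control period).
- get_image(name): name is "scene" or "side" or "wrist"; returns the picture (480x640x3 uint8, red, green, blue); there is no depth.
- camera_params(name): a dict with "fx", "fy", "cx", "cy" (pixels), "rvec" (rotation vector, rad) and "tvec" (3), from world to camera coordinates, as OpenCV has them. Camera axes: x right, y down, z forward; pixel columns grow to the right and rows downward; lengths in mm; the calibration is good to about 2 mm. A picture is of the moment at which its call begins: read the wrist's pose just before it. camera_params takes no time and is no camera call; for the wrist camera it gives the pose at the moment of the call.
- job_done(): hands the job in; it is judged then, once.
The state is a dict: "t": time; "joint_positions": joint angles; "joint_velocities": joint speeds; "joint_efforts": joint torques, N m; "tool_pos": TCP position; "orientation": TCP orientation; "contact_force": force on the tool from outside, world axes, zero at the start; "wrist_torque": the same for the moment, N m; "gripper_width": opening from 0.0 (shut) to 1.0 (fully open); "finger_force": force on a finger pad.
Only numpy, scipy, OpenCV 4.12 (cv2) and the standard library are available. Lean on these libraries where they do the work, as an engineer would, in place of code of your own. Each camera call takes 0.05 s, during which the arm holds its last target. There are 200 camera calls.

## Task

The cutter of the bench router is due for a change: take the loose crank from the wooden tray, set it fully down on the square shaft end of the lift and wind it clockwise by its handle until the lift is right up at its top stop. Then lift the crank off and stand it back on its foot in the tray. Keep clear of the cutter and leave the other things where they are.

Things in the scene. Friction and masses are not known exactly. Their poses are not given: they have to be found in the camera images.
- crank: Loose aluminium lift crank, 0.43 kg, 165 mm long, standing on its hub's flat foot. Origin: centre of the foot; z up; x along the arm to the handle. Square hub, sides parallel to x and y: 36 mm wide up to 24 mm, then 30 mm wide up to its top at 58 mm. Blind square socket in the foot, flats parallel to x and y, 15.6 mm wide, 24 mm deep. Arm 18 mm wide, 25 to 37 mm above the foot
- crank_hub (a point): Point on the crank's hub axis 46 mm above the foot, x, y, z as the crank's: middle of the 30 mm square upper hub, which can be gripped here from above across y (fingers either side of the arm). The crank is balanced: its weight lies within 10 mm of this axis
- crank_weight (a point): Centre of the crank's round counterweight: 40 mm in diameter, 28 mm tall (17 to 45 mm above the foot), 52 mm from the hub axis on the side away from the handle
- crank_handle: The crank's upright round handle, black plastic, 26 mm in diameter, 55 mm tall; revolves freely on its pin, so a grip on it need not turn as the crank goes round. Origin: on its axis at its lower end, 80 mm out along the crank's x from the hub axis and 38 mm above the foot; z up. Its own yaw means nothing
- router_top: Fixed router table: grey board 420 x 300 x 30 mm lying on the bench, aluminium lift plate let in flush. Origin: on the bench straight under the lift's drive shaft; z up; x towards the cutter. Board from x = -85 to 335 mm, y = -150 to 150 mm; upper face 30 mm above the bench. Drive at x = 0, cutter at x = 145 mm, both at y = 0. Bystanders on it lie beyond x = 90 mm
- drive_seat (a point): Centre of the dark steel shoulder (40 mm round, 6 mm high, its face 36 mm above the bench) on which the crank's foot rests when fully on. The square steel shaft end, 14 mm across flats, stands 20 mm up from it (its top 6 mm tapers to 7 mm square). z up; x and y are normal to its flats and turn with the shaft, which may stand at any angle
- drive (a joint): Angle of the lift's drive shaft (rad): 0 at the bottom of the lift, 25.13 (4 turns) at its top, a hard stop; grows as the shaft is turned clockwise seen from above. One turn raises the cutter 6 mm. Starts 2.5 to 3.5 turns below the top. Greased, yet stiff enough (0.2 N m, 2.5 N at the handle) to stay where it is left. Ease the crank back by 0.05 rad, its play, to lift it off freely
- spindle: Router spindle with hexagonal collet nut (29 mm) and moulding cutter (24 mm in diameter), rising through the round opening of the lift plate as the drive is turned. Origin: on its axis; 0 above the bench at the bottom, 24 mm at the top of the lift. Nut's underside 9 mm, cutter's tip 66 mm above the origin: at the top the nut's underside is 3 mm clear of the plate
- tray: Fixed shallow wooden tool tray, 200 mm (x) by 160 mm (y), 16 mm high, walls and floor 5 mm thick. Origin: centre of its underside, on the bench, z up. The crank's arm stands higher than the rim and may overhang it
- base_blank: Bystander: dark wooden display base, 130 x 70 x 20 mm, lying on the board beside the cutter. Origin: centre of its underside
- spanner: Bystander: steel collet spanner, 150 mm long along its x, lying on the board at the other side of the cutter. Origin: centre of its underside
- foam_block: Bystander: white foam block, 70 x 100 x 50 mm, on the bench beyond the tray. Origin: centre of its underside
- push_block: Bystander: grey plastic push block with a bow handle, 100 x 70 mm, 70 mm high, on the bench beyond the tray. Origin: centre of its underside
Not all that is in view belongs to the job. What is meant by the crank is not orange, pink or red, and is the larger of those in its own colour.

How it is judged:
By the outcome, as a careful person would: the job done as asked, in the order asked, and still so for the second after the job is handed in, with the robot touching nothing.
It also fails if it takes over 72 s, if anything falls off the work surface, if the arm or the gripper's body presses on something with over 40 N, if the wrist force passes 120 N, or if a joint passes its speed limit or range.

## Working session

There is one attempt and no reset: what is moved stays moved. The work goes in short steps, Python scripts to look and compute and a tool call to move; the robot and the scene stay as the last step left them, time stands still between calls to the robot, and variables do not carry over. Pictures are saved under pics/ and viewed, at most 10 in all, crops included, and the job is handed in when it is done.

Besides the shell and the picture viewer there is one more tool, called as name(argument=value, ...), one argument or row to a line, values as JSON. drive_tool: Moves the arm, as the interface text tells. Its arguments: {"type":"object","properties":{"increments":{"type":"string"},"force":{"type":"number"}},"required":["increments"]}

```bash
mkdir -p pics; python3 - <<'E'
from station import *
import cv2,numpy as np
s=observe();print(s)
for n in ("scene","side"):
    im=get_image(n);cv2.imwrite(f"pics/{n}0.png",im[:,:,::-1]);print(n,camera_params(n))
E
```

```text
{'t': 0.0, 'joint_positions': array([-1.23658676e+00,  4.91576374e-01,  1.55947519e+00,  2.70517884e-05,
        1.09171068e+00, -1.05609723e-01]), 'joint_velocities': array([-0.00122714, -0.00046344, -0.00033536,  0.00147757, -0.00213667,
        0.00101114]), 'joint_efforts': array([ 7.12724686e-04, -6.18442225e+01, -2.61595005e+01, -1.71065749e-04,
        4.03494167e-03, -2.08816721e-05]), 'tool_pos': array([ 266.06066597, -565.30856629,  255.70841756]), 'orientation': array([-5.82345138e-04,  9.75918358e-01,  2.18135317e-01, -5.47751236e-05]), 'contact_force': array([-0.57512462, -0.37861573, -0.46972576]), 'wrist_torque': array([-0.01112182,  0.00587367,  0.00157674]), 'finger_force': 0.0, 'gripper_width': 0.9987524827597004}
scene {'fx': 531.2386909192196, 'fy': 531.2386909192196, 'cx': 317.12751072878166, 'cy': 243.57017582194717, 'rvec': array([ 2.45060583,  0.91502017, -0.23699412]), 'tvec': array([-385.60804178, -264.76808383, 1336.9013258 ])}
side {'fx': 541.1330464113066, 'fy': 541.1330464113066, 'cx': 318.598140199798, 'cy': 249.66174091044903, 'rvec': array([ 0.52538831, -2.49977193,  1.41384085]), 'tvec': array([ 467.90204199,  163.44330979, 1113.27219283])}
```

View pics/scene0.png

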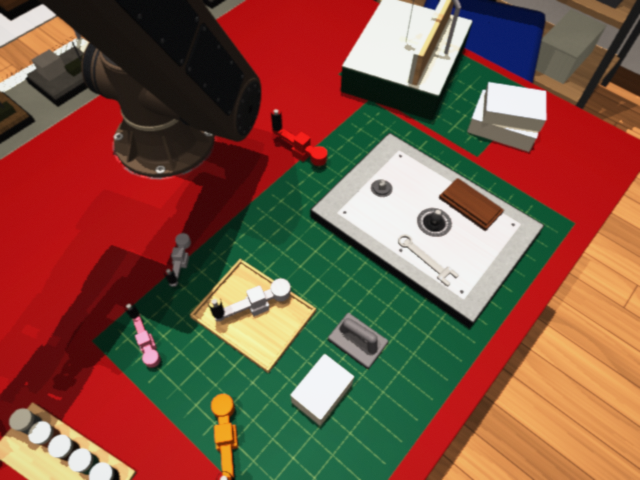

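View pics/side0.png

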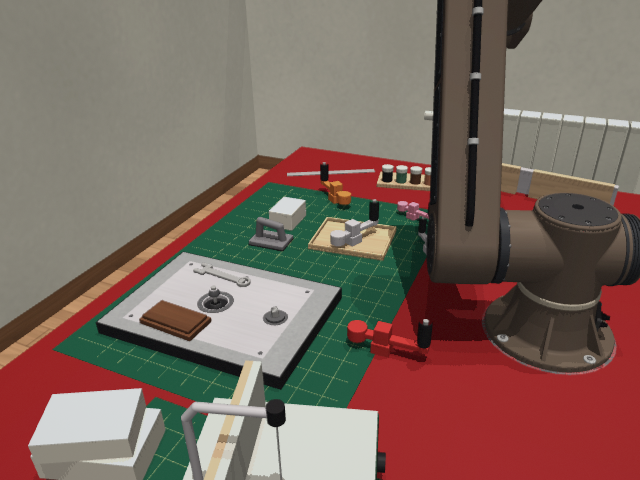

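Cranks in the scene view: red (300,147), pink (145,340), orange (224,435), a small dark grey one (180,258), and a silver one in the tray (257,298). The tray one fits: it is silver, larger than the grey one, and in the wooden tray. The drive is at (381,187). I'll confirm with an enlarged crop of both.

```bash
python3 - <<'E'
import cv2,numpy as np
a=cv2.imread("pics/scene0.png")
c1=cv2.resize(a[230:380,155:325],None,fx=4,fy=4,interpolation=2)[:600,:]
c2=cv2.resize(a[165:210,355:405],None,fx=2.4,fy=2.4,interpolation=2)
o=np.zeros((600,800,3),np.uint8);o[:,:680]=c1;o[:108,680:]=c2
cv2.imwrite("pics/crop1.png",o)
E
cat > h.py <<'E'
from station import *
import cv2,numpy as np
def ray(n,px,z,P=None):
    P=P or camera_params(n);R=cv2.Rodrigues(P["rvec"])[0];C=-R.T@P["tvec"]
    d=R.T@np.array([(px[0]-P["cx"])/P["fx"],(px[1]-P["cy"])/P["fy"],1]);return (C+d*(z-C[2])/d[2])[:2]
def proj(n,X,P=None):
    P=P or camera_params(n);K=np.array([[P["fx"],0,P["cx"]],[0,P["fy"],P["cy"]],[0,0,1]])
    return cv2.projectPoints(np.float64(X).reshape(-1,3),P["rvec"],P["tvec"],K,None)[0][:,0]
E
python3 - <<'E'
from h import *
np.set_printoptions(precision=1,suppress=True)
for nm,p,z in [("weight",(280,288),50),("hub",(257,295),63),("handle",(216,303),98),("drive",(381,183),56),("cut",(435,216),50),
 ("t1",(240,261),16),("t2",(315,309),16),("t3",(268,369),16),("t4",(191,316),16),("b",(390,135),30),("b",(542,227),30),("b",(313,211),30),("b",(472,312),30)]:
    q=ray("scene",p,z);print(nm,q,np.hypot(*q))
for nm,p,z in [("sdrive",(274,309),56),("shub",(352,231),63),("scut",(214,290),55)]: print(nm,ray("side",p,z))
E
```

```text
weight [ 523.3 -132.4] 539.8455921442503
hub [ 504.5 -177.8] 534.9526427024986
handle [ 472.1 -250.5] 534.4344335957962
drive [517.8 210. ] 558.8136004608258
cut [659.7 220. ] 695.4415949546351
t1 [ 402.4 -130.1] 422.8996862270195
t2 [ 596.8 -109.1] 606.6752348440846
t3 [ 610.7 -262.8] 664.848609050663
t4 [ 418.3 -285.1] 506.2540814334569
b [434.4 362. ] 565.4763369676938
b [850.8 366.6] 926.4659197530096
b [440.9  64.1] 445.567678049413
b [843.3  88.7] 847.9426941662166
sdrive [510.6 223.4]
shub [ 479.  -129.8]
scut [661.6 213.4]
```

View pics/crop1.png

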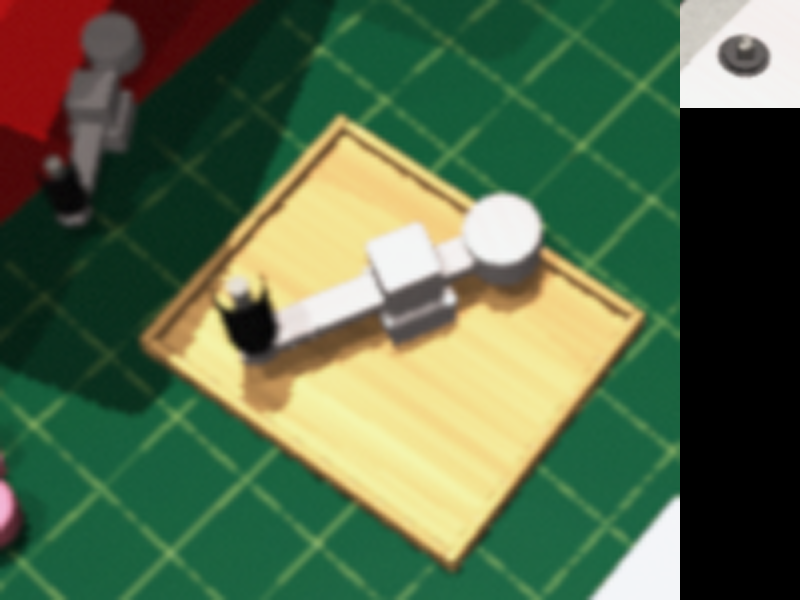

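The crop confirms it: the larger silver crank stands in the tray, with hub top at scene (256,294), weight at (281,287) and handle top at (214,301). Distances from the hub come out at 49 and 80 mm, against 52 and 80 expected. I'll move above it and look from close by.

drive_tool(
  increments="0 0.03 0.05 0 0 0 5; 0 0.06 0.1 0 0 0 10; 0 0.09 0.15 0 0 0 15; 0 0.12 0.2 0 0 0 20; 0 0.15 0.25 0 0 0 25; 0 0.18 0.3 0 0 0 31; 0 0.21 0.345 0 0 0 36; 0 0.238 0.386 0 0 0 41",
)

```text
t: 1.1
tool_pos: [504.9, -177.7, 256.2]
orientation: [-0.0, 0.837, 0.547, -0.0]
contact_force: [0.2, 0.0, 0.8]
gripper_width: 1.001
finger_force: 0.0
```

```bash
python3 - <<'E'
from h import *
s=observe();P=camera_params("wrist");im=get_image("wrist");print(s["t"],s["tool_pos"],s["orientation"],P)
cv2.imwrite("pics/w1.png",im[:,:,::-1]);import pickle;pickle.dump(P,open("w1.p","wb"))
print(proj("wrist",[[504,-179,63],[523,-132,50],[472,-250,98]],P))
E
```

```text
1.1 [ 504.85333903 -177.72193442  256.23276907] [-8.09936668e-05  8.36816051e-01  5.47484143e-01 -6.09636638e-05] {'fx': 351.6310446107119, 'fy': 351.6310446107119, 'cx': 319.07419329940234, 'cy': 237.73047681024053, 'rvec': array([-2.8016308 ,  0.58643648,  0.08419864]), 'tvec': array([-533.99678289,    1.04665101,  390.35070439])}
[[318.48701218 217.99067765]
 [316.88384973 159.94471864]
 [317.49960288 313.99947872]]
```

View pics/w1.png

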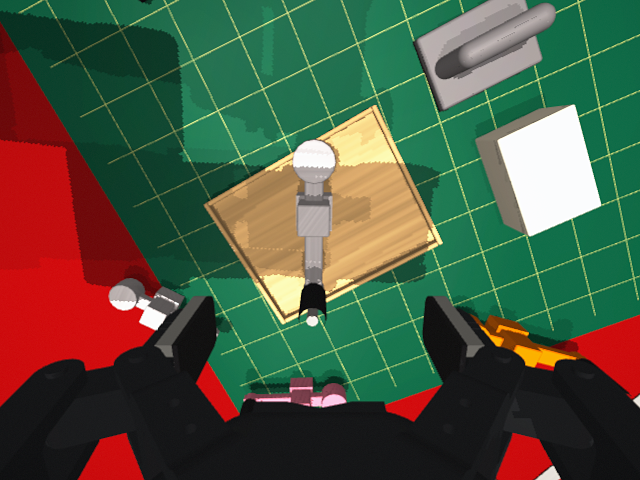

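Wrist view: hub top centre (314.5,219.5), weight top (314,161), handle tip (312,320). Next I'll go over the drive to read its angle.

```bash
python3 - <<'E'
from h import *
import pickle;P=pickle.load(open("w1.p","rb"))
h=ray("wrist",(314.5,219.5),63,P);w=ray("wrist",(314,161),50,P);d=ray("wrist",(312,320),100,P)
for q in(w,d):print(h,q,np.linalg.norm(q-h),np.degrees(np.arctan2(*(q-h)[::-1])))
print([ray("wrist",p,16,P) for p in((376,106),(441,243),(284,323),(206,206))])
E
```

```text
[ 500.1175918  -178.83450265] [ 520.23839488 -131.809023  ] 51.14921751667285 66.83535936581342
[ 500.1175918  -178.83450265] [ 465.70959155 -252.41464185] 81.22774996500426 -115.06202198445742
[array([ 594.04694218, -110.44087754]), array([ 608.21190978, -266.36208529]), array([ 414.0796235 , -285.76566263]), array([ 398.06589316, -130.65291549])]
```

drive_tool(
  increments="0 0 0.055 0 0 0 0; 0 0 0.11 0 0 0 0; 0 0 0.165 0 0 0 0; 0 0 0.22 0 0 0 0; 0 0 0.275 0 0 0 0; 0 0 0.32 0 0 0 0; 0 0 0.35 0 0 0 0; 0 0 0.35 0 0 0 0",
)

```text
t: 2.15
tool_pos: [503.8, 172.0, 256.0]
orientation: [-0.0, 0.837, 0.547, -0.0]
contact_force: [-0.6, -0.7, 1.1]
gripper_width: 1.0
finger_force: 0.0
```

```bash
python3 - <<'E'
from h import *
import pickle
s=observe();P=camera_params("wrist");im=get_image("wrist");print(s["t"],s["tool_pos"])
pickle.dump(P,open("w2.p","wb"));cv2.imwrite("pics/w2full.png",im[:,:,::-1])
c=proj("wrist",[[515,213,56]],P)[0];print(c)
x,y=np.int32(c-40);x=max(x,0);y=max(y,0);print(x,y)
cv2.imwrite("pics/w2.png",cv2.resize(im[y:y+80,x:x+80,::-1],(600,600),interpolation=2))
E
```

```text
2.15 [503.79134301 172.00118196 256.00627464]
[311.89167945 168.50218051]
271 128
```

View pics/w2.png

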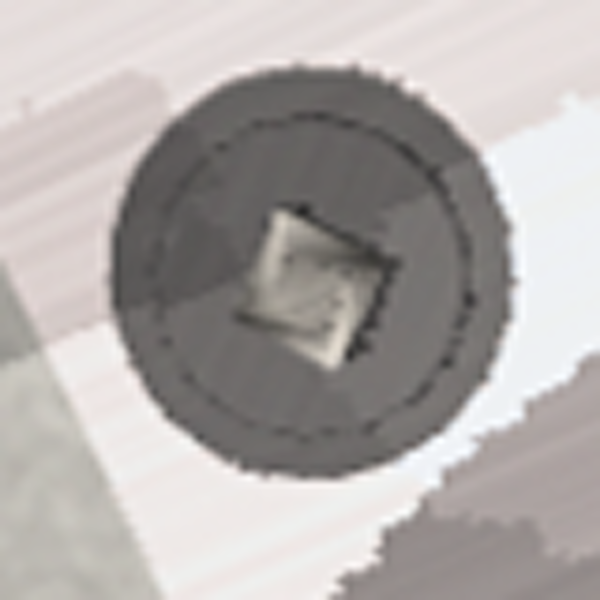

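The drive shaft square is at about crop (315,285). Its edges run (275,205)→(398,262), (398,262)→(338,370) and (240,318)→(335,370). I'll convert these and overlay the shaft model.

```bash
python3 - <<'E'
from h import *
import pickle;P=pickle.load(open("w2.p","rb"))
R=cv2.Rodrigues(P["rvec"])[0];print("cam",-R.T@P["tvec"],R[2])
f=lambda x,y:(271+x/7.5,128+y/7.5)
for a,b in(((275,205),(398,262)),((398,262),(338,370)),((240,318),(335,370))):
    v=ray("wrist",f(*b),50,P)-ray("wrist",f(*a),50,P);print(np.linalg.norm(v),np.degrees(np.arctan2(v[1],v[0]))%90)
c=ray("wrist",f(312,275),36,P);print("seat",c, "outer@30",ray("wrist",f(312,273),30,P))
im=cv2.imread("pics/w2full.png")
o=[]
for ang in (38,42,46):
    g=cv2.resize(im[128:208,271:351],(600,600),interpolation=2)
    for w,z in((14,36),(14,50),(7,56)):
        q=[[c[0]+w/2**.5*np.cos(t),c[1]+w/2**.5*np.sin(t),z] for t in np.radians(ang+45+90*np.arange(4))]
        u=(proj("wrist",q,P)-[271,128])*7.5
        cv2.polylines(g,[np.int32(u)],True,(0,255,0) if z>36 else (0,0,255),1)
    t=np.linspace(0,6.28,50);u=(proj("wrist",np.c_[c[0]+20*np.cos(t),c[1]+20*np.sin(t),t*0+36],P)-[271,128])*7.5
    cv2.polylines(g,[np.int32(u)],True,(255,0,0),1)
    o.append(g[150:450,180:440])
cv2.imwrite("pics/w2m.png",np.hstack(o))
E
```

```text
cam [532.52930619 236.64380672 374.0264914 ] [-0.11312551 -0.25673616 -0.95983809]
16.21066105732436 41.913108769155365
14.814144883467264 36.962990602670544
13.089518768103794 37.78105845722108
seat [515.96192726 214.5034831 ] outer@30 [515.77012503 214.34041326]
```

View pics/w2m.png

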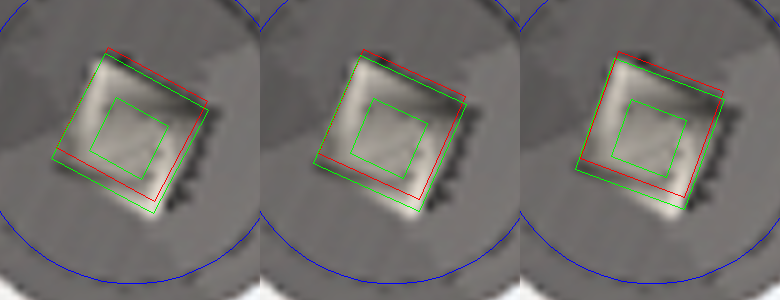

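The angle is about 38–44° (mod 90), so I'll take one nearer look straight from above.

drive_tool(
  increments="0 -0.006 -0.008 -0.05 0 0 0; 0 -0.012 -0.016 -0.1 0 0 0; 0 -0.015 -0.022 -0.125 0 0 0; 0 -0.015 -0.022 -0.125 0 0 0",
)

```text
t: 2.7
tool_pos: [488.5, 147.1, 130.1]
orientation: [-0.001, 0.838, 0.545, -0.002]
contact_force: [0.3, -0.2, -0.6]
gripper_width: 0.999
finger_force: 0.0
```

```bash
python3 - <<'E'
from h import *
import pickle
s=observe();P=camera_params("wrist");im=get_image("wrist")[:,:,::-1].copy();print(s["t"],s["tool_pos"])
pickle.dump(P,open("w3.p","wb"));cv2.imwrite("pics/w3full.png",im)
c=proj("wrist",[[515.5,214,50]],P)[0];print(c)
x,y=np.int32(c-30);print(x,y)
a=cv2.resize(im[y:y+60,x:x+60],(390,390),interpolation=2)
g=a.copy()
for w,z in((14,36),(14,50),(7,56)):
    q=[[515.5+w/2**.5*np.cos(t),214+w/2**.5*np.sin(t),z] for t in np.radians(41+45+90*np.arange(4))]
    cv2.polylines(g,[np.int32((proj("wrist",q,P)-[x,y])*6.5)],True,(0,255,0) if z>36 else (0,0,255),1)
cv2.imwrite("pics/w3.png",np.hstack([a,g]))
E
```

```text
2.7 [488.48027496 147.08646277 130.06311353]
[314.41009769 132.06595214]
284 102
```

View pics/w3.png

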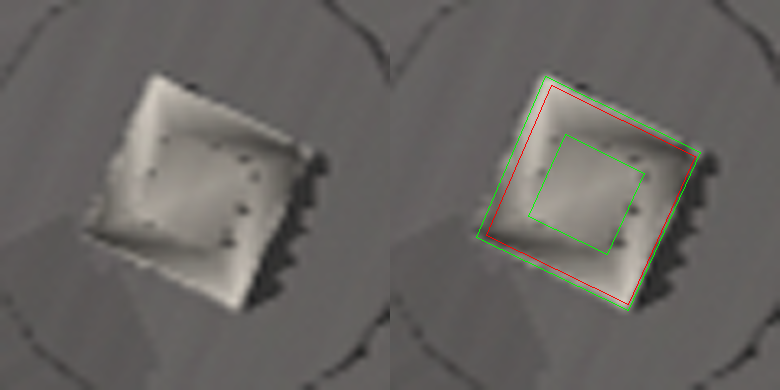

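The model (centre 515.5, 214; 41°) fits to about 0.3 mm. Back to the crank.

drive_tool(
  increments="0 0.002 -0.04 0.045 0 0 0; 0 0.004 -0.095 0.06 0 0 0; 0 0.006 -0.15 0.06 0 0 0; 0 0.008 -0.205 0.06 0 0 0; 0 0.01 -0.26 0.06 0 0 0; 0 0.0115 -0.31 0.06 0 0 0; 0 0.0115 -0.326 0.03 0 0 0; 0 0.0115 -0.326 -0.02 0 0 0",
)

```text
t: 3.75
tool_pos: [502.0, -180.0, 113.3]
orientation: [0.003, 0.838, 0.545, 0.002]
contact_force: [0.8, -0.5, -0.9]
gripper_width: 0.999
finger_force: 0.0
```

```bash
python3 - <<'E'
from h import *
s=observe();P=camera_params("wrist");im=get_image("wrist")[:,:,::-1].copy();print(s["t"],s["tool_pos"],s["joint_positions"])
t=np.radians(-114.3);e=np.array([np.cos(t),np.sin(t)]);n=np.array([-e[1],e[0]]);h=np.array([500,-179])
q=[list(h+15*(a*e+b*n))+[63] for a,b in((1,1),(1,-1),(-1,-1),(-1,1))]
cv2.polylines(im,[np.int32(proj("wrist",q,P))],True,(0,0,255),1)
cv2.circle(im,tuple(int(v) for v in proj("wrist",[list(h-52*e)+[50]],P)[0]),3,(0,0,255),1)
cv2.imwrite("pics/w4.png",im)
E
```

```text
3.75 [ 501.97493895 -180.00480738  113.25941454] [-4.68173915e-01  5.56836978e-01  1.92607211e+00 -1.09162190e-04
  6.51811504e-01 -5.02651753e-02]
```

View pics/w4.png

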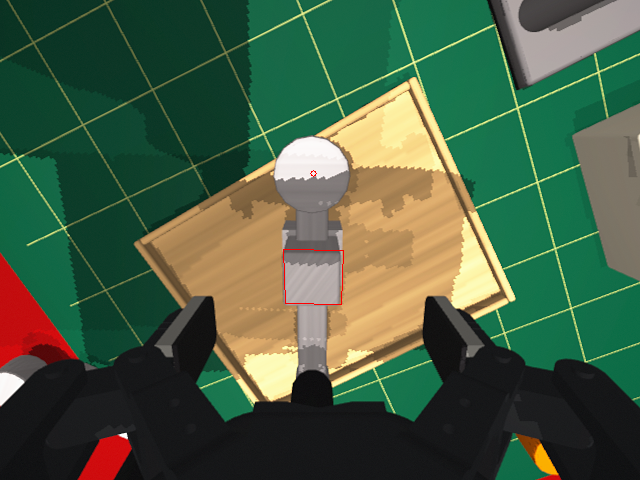

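The overlay matches the hub and weight. Descend and grip.

drive_tool(
  increments="0 0 0 -0.025 0 0 0; 0 0 0 -0.051 0 0 0; 0 0 0 -0.051 0 0 0; 1 0 0 -0.051 0 0 0; 1 0 0 -0.051 0 0 0; 1 0 0 -0.051 0 0 0; 1 0 0 -0.051 0 0 0; 1 0 0 -0.051 0 0 0",
  force=70,
)

```text
t: 4.8
tool_pos: [500.8, -177.5, 61.3]
orientation: [0.0, 0.838, 0.546, 0.0]
contact_force: [-1.5, 1.8, 9.3]
gripper_width: 0.34
finger_force: 68.6
```

drive_tool(
  increments="1 0 0 0.03 0 0 0; 1 0 0 0.07 0 0 0; 1 0.001 0.01 0.095 0 0 0; 1 0.004 0.06 0.095 0 0 -4; 1 0.007 0.115 0.095 0 0 -8; 1 0.01 0.17 0.095 0 0 -13; 1 0.012 0.225 0.095 0 0 -17; 1 0.014 0.28 0.095 0 0 -21",
)

```text
t: 5.8
tool_pos: [514.2, 104.2, 155.2]
orientation: [-0.0, 0.924, 0.383, -0.0]
contact_force: [0.9, 0.5, -4.4]
gripper_width: 0.336
finger_force: 71.4
```

drive_tool(
  increments="1 0.001 0.05 0 0 0 -2; 1 0.0015 0.09 0 0 0 -4; 1 0.0015 0.11 0 0 0 -4; 1 0.0015 0.113 0 0 0 -4; 1 0.0015 0.113 0 0 0 -4",
)

```text
t: 6.42
tool_pos: [516.0, 214.7, 155.2]
orientation: [0.0, 0.936, 0.352, -0.0]
contact_force: [-1.1, 0.0, -4.8]
gripper_width: 0.336
finger_force: 71.3
```

```bash
python3 - <<'E'
from h import *
import pickle
s=observe();P=camera_params("wrist");im=get_image("wrist")[:,:,::-1].copy();print(s["t"],s["tool_pos"],s["orientation"],s["gripper_width"],s["contact_force"],s["joint_positions"][5])
q=s["orientation"];yaw=2*np.degrees(np.arctan2(q[2],q[1]))-90;print("tool y",yaw)
pickle.dump((P,s),open("w5.p","wb"));cv2.imwrite("pics/w5.png",im)
E
```

```text
6.425 [516.01727546 214.72195738 155.17430071] [ 1.05567570e-04  9.36063836e-01  3.51830031e-01 -3.37674861e-04] 0.3357994863373997 [-1.05863934  0.01887006 -4.79518043] 1.1282561719304658
tool y -48.80141950800552
```

View pics/w5.png

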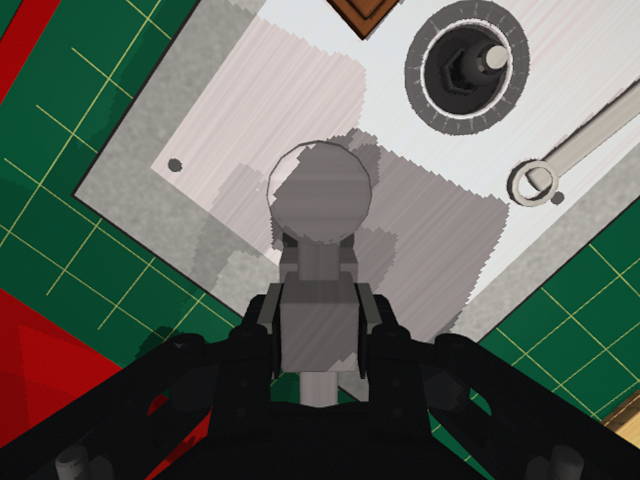

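Crank held. Weight top centre (319,192), hub top centre (319.5,326). I'll work out its offset from the tool.

```bash
python3 - <<'E'
from h import *
import pickle;P,s=pickle.load(open("w5.p","rb"))
for fz in (97,99):
    h=ray("wrist",(319.5,326),fz+58,P);w=ray("wrist",(319,192),fz+45,P)
    u=(w-h)/np.linalg.norm(w-h);print(h,w,np.linalg.norm(w-h),np.degrees(np.arctan2(u[1],u[0])),"hub from weight",w-52*u,104*351.6/1)
R=cv2.Rodrigues(P["rvec"])[0];C=-R.T@P["tvec"];print(C)
E
```

```text
[517.67047022 215.32471679] [554.28289305 247.58865882] 48.799912507059254 41.38744942217815 hub from weight [515.26958566 213.20898682] 36566.4
[518.55261736 216.09931903] [554.51938478 247.79456525] 47.93951388446062 41.38769573340979 hub from weight [515.50622519 213.41472554] 36566.4
[569.79359458 261.09337332 273.17331213]
```

Aligned within about 1 mm and 0.5°. Descend onto the shaft in steps.

drive_tool(
  increments="1 -0.0005 -0.0005 -0.025 0 0 0; 1 -0.0005 -0.0005 -0.04 0 0 0; 1 -0.0005 -0.0005 -0.046 0 0 0; 1 -0.0005 -0.0005 -0.051 0 0 0; 1 -0.0005 -0.0005 -0.055 0 0 0; 1 -0.0005 -0.0005 -0.055 0 0 0",
)

```text
t: 7.22
tool_pos: [516.6, 215.4, 100.5]
orientation: [0.0, 0.936, 0.352, 0.001]
contact_force: [5.6, 4.7, -6.6]
gripper_width: 0.337
finger_force: 71.3
```

drive_tool(
  increments="1 0.0007 0.0006 -0.003 0 0 0; 1 0.001 0.001 -0.006 0 0 0; 1 0.001 0.001 -0.009 0 0 0; 1 0.001 0.001 -0.011 0 0 0; 1 0.001 0.001 -0.011 0 0 0",
)

```text
t: 7.85
tool_pos: [516.7, 216.2, 91.9]
orientation: [0.0, 0.936, 0.352, 0.001]
contact_force: [-7.6, 0.3, 30.5]
gripper_width: 0.34
finger_force: 76.2
```

Seated: foot at about 36 mm with 30 N of reaction. Ease off, release and go up over the handle.

drive_tool(
  increments="1 0 0 0.003 0 0 0; 0 0 0 0.003 0 0 0; 0 0 0 0.003 0 0 0; 0 0 0 0.003 0 0 0; 0 0 0 0.003 0 0 0; 0 0 0 0.05 0 0 0; 0 0 0 0.105 0 0 0; 0 -0.02 -0.017 0.117 0 0 0",
)

```text
t: 8.85
tool_pos: [498.0, 199.5, 209.3]
orientation: [0.0, 0.936, 0.352, 0.003]
contact_force: [-0.5, 0.2, -0.4]
gripper_width: 1.001
finger_force: 0.0
```

drive_tool(
  increments="0 -0.02 -0.018 0 0 0 0; 0 -0.0405 -0.0355 -0.02 0 0 0; 0 -0.0405 -0.0355 -0.06 0 0 0; 0 -0.0405 -0.0355 -0.06 0 0 0",
)

```text
t: 9.35
tool_pos: [455.2, 163.1, 144.9]
orientation: [-0.0, 0.936, 0.352, -0.002]
contact_force: [0.5, 0.0, -0.1]
gripper_width: 1.002
finger_force: 0.0
```

```bash
python3 - <<'E'
from h import *
s=observe();P=camera_params("wrist");im=get_image("wrist")[:,:,::-1].copy();print(s["t"],s["tool_pos"],s["contact_force"],s["gripper_width"])
for c,p in(((0,0,255),[455.6,162.8,129]),((0,255,0),[516,215.3,94]),((255,0,0),[516+39.2,215.3+34.1,81])):
    q=proj("wrist",[p],P)[0];print(p,q);cv2.circle(im,tuple(int(v) for v in q),4,c,1)
cv2.imwrite("pics/w6.png",im)
E
```

```text
9.35 [455.19939575 163.12806934 144.86712548] [ 0.52206438  0.04075303 -0.1247294 ] 1.0021495821272104
[455.6, 162.8, 129] [319.23718599 309.74436689]
[516, 215.3, 94] [319.84346916 113.46910746]
[555.2, 249.4, 81] [320.17059139  -8.21225532]
```

View pics/w6.png

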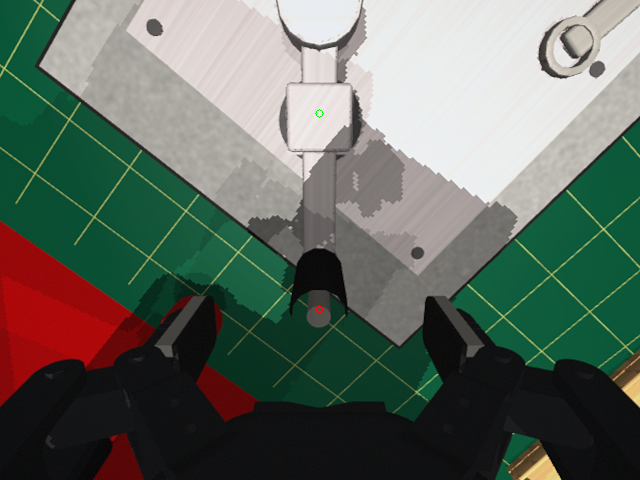

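The crank is down on the shoulder, hub top at (320,117), and the handle at (319,310) lies between the fingers. Grip the handle.

drive_tool(
  increments="0 0.0003 0.0005 -0.015 0 0 0; 0 0.0003 0.0005 -0.028 0 0 0; 1 0.0003 0.0005 -0.028 0 0 0; 1 0.0003 0.0005 -0.028 0 0 0; 1 0.0003 0.0005 -0.028 0 0 0; 1 0.0003 0.0005 -0.028 0 0 0; 1 0.0003 0.0005 -0.028 0 0 0",
  force=40,
)

```text
t: 10.28
tool_pos: [456.4, 163.9, 118.6]
orientation: [0.0, 0.936, 0.352, 0.0]
contact_force: [-1.1, -1.5, 4.5]
gripper_width: 0.293
finger_force: 39.1
```

```bash
python3 - <<'E'
import numpy as np
# clockwise rows for phi0 and step, shift of handle on 80mm circle from phi0
for p0 in (-139,-279,-59):
  for st in (17.5,20):
    for k in range(1,9):
        a,b=np.radians(p0),np.radians(p0-st*k);print("1 %.4f %.4f 0 0 0 0"%(.08*(np.cos(b)-np.cos(a)),.08*(np.sin(b)-np.sin(a))),end="; ")
    print(p0,st)
E
```

```text
1 -0.0130 0.0206 0 0 0 0; 1 -0.0192 0.0441 0 0 0 0; 1 -0.0180 0.0684 0 0 0 0; 1 -0.0096 0.0913 0 0 0 0; 1 0.0053 0.1105 0 0 0 0; 1 0.0253 0.1244 0 0 0 0; 1 0.0486 0.1316 0 0 0 0; 1 0.0729 0.1315 0 0 0 0; -139 17.5
1 -0.0143 0.0238 0 0 0 0; 1 -0.0196 0.0511 0 0 0 0; 1 -0.0153 0.0785 0 0 0 0; 1 -0.0018 0.1028 0 0 0 0; 1 0.0192 0.1211 0 0 0 0; 1 0.0451 0.1310 0 0 0 0; 1 0.0729 0.1315 0 0 0 0; 1 0.0992 0.1225 0 0 0 0; -139 20
1 0.0232 -0.0074 0 0 0 0; 1 0.0431 -0.0215 0 0 0 0; 1 0.0578 -0.0408 0 0 0 0; 1 0.0660 -0.0638 0 0 0 0; 1 0.0670 -0.0881 0 0 0 0; 1 0.0606 -0.1116 0 0 0 0; 1 0.0474 -0.1320 0 0 0 0; 1 0.0287 -0.1476 0 0 0 0; -279 17.5
1 0.0263 -0.0090 0 0 0 0; 1 0.0479 -0.0265 0 0 0 0; 1 0.0622 -0.0503 0 0 0 0; 1 0.0675 -0.0776 0 0 0 0; 1 0.0631 -0.1051 0 0 0 0; 1 0.0497 -0.1294 0 0 0 0; 1 0.0287 -0.1476 0 0 0 0; 1 0.0027 -0.1575 0 0 0 0; -279 20
1 -0.0225 -0.0092 0 0 0 0; 1 -0.0468 -0.0112 0 0 0 0; 1 -0.0705 -0.0059 0 0 0 0; 1 -0.0915 0.0064 0 0 0 0; 1 -0.1079 0.0244 0 0 0 0; 1 -0.1181 0.0465 0 0 0 0; 1 -0.1212 0.0707 0 0 0 0; 1 -0.1168 0.0946 0 0 0 0; -59 17.5
1 -0.0259 -0.0100 0 0 0 0; 1 -0.0537 -0.0104 0 0 0 0; 1 -0.0800 -0.0014 0 0 0 0; 1 -0.1016 0.0161 0 0 0 0; 1 -0.1159 0.0399 0 0 0 0; 1 -0.1212 0.0672 0 0 0 0; 1 -0.1168 0.0946 0 0 0 0; 1 -0.1034 0.1189 0 0 0 0; -59 20
```

```bash
python3 - <<'E'
from h import *
import pickle
p0=-139
for k in range(1,9):
    a,b=np.radians(p0),np.radians(p0-22.5*k);print("1 %.4f %.4f 0 0 0 0"%(.08*(np.cos(b)-np.cos(a)),.08*(np.sin(b)-np.sin(a))),end="; ")
P,s=pickle.load(open("w5.p","rb"));im=cv2.imread("pics/w5.png");g=cv2.cvtColor(im,6)
# tip: bright blob near (497,57)
m=(g[40:75,478:515]>150).astype(np.uint8);n,l,st,c=cv2.connectedComponentsWithStats(m);print("\n",[(st[i],c[i]+[478,40]) for i in range(1,n)])
# grey ring outer edge: dark(<150) vs bright plate; largest dark component
m=(g[0:150,390:545]<150).astype(np.uint8);n,l,st,c=cv2.connectedComponentsWithStats(m);i=1+np.argmax(st[1:,4])
cs=cv2.findContours((l==i).astype(np.uint8),0,1)[0];cs=max(cs,key=cv2.contourArea)[:,0];cs=cs[(cs[:,1]>1)]+[390,0]
W=np.array([ray("wrist",p,30,P) for p in cs]);A=np.c_[2*W,np.ones(len(W))]
for _ in range(4):
    x=np.linalg.lstsq(A,(W**2).sum(1),rcond=None)[0];r=np.sqrt(x[2]+x[0]**2+x[1]**2);e=abs(np.hypot(*(W-x[:2]).T)-r);k=e<np.percentile(e,85);W,A=W[k],A[k]
print("axis",x[:2],"r",r,"res",e.max(),"dist to drive",np.hypot(*(x[:2]-[515.5,214])),np.degrees(np.arctan2(x[1]-214,x[0]-515.5)))
for z in range(60,96,4): print(z,proj("wrist",[[x[0],x[1],z]],P)[0])
E
```

```text
1 -0.0155 0.0271 0 0 0 0; 1 -0.0194 0.0581 0 0 0 0; 1 -0.0112 0.0882 0 0 0 0; 1 0.0079 0.1129 0 0 0 0; 1 0.0350 0.1284 0 0 0 0; 1 0.0660 0.1323 0 0 0 0; 1 0.0961 0.1241 0 0 0 0; 1 0.1208 0.1050 0 0 0 0; 
 [(array([  9,   0,  26,  35, 534], dtype=int32), array([500.38951311,  56.66104869]))]
axis [660.53392846 216.88695912] r 38.99011773622282 res 0.25462927689418535 dist to drive 145.06265865536136 1.1403451152248614
60 [488.08448915  60.53820194]
64 [491.50351316  59.03613837]
68 [495.06376043  57.47203185]
72 [498.77416536  55.84195728]
76 [502.64443221  54.14165133]
80 [506.68511986  52.36647522]
84 [510.90773801  50.51137245]
88 [515.32485668  48.5708207 ]
92 [519.95023116  46.5387769 ]
```

The cutter tip at w5 (497,57) gives a tip height of about 70 mm, so about 3.3 turns remain. The shaft flats mod 90° suggest 1210°. Start winding with the first half turn.

drive_tool(
  increments="1 -0.0155 0.0271 0 0 0 0; 1 -0.0194 0.0581 0 0 0 0; 1 -0.0112 0.0882 0 0 0 0; 1 0.0079 0.1129 0 0 0 0; 1 0.0350 0.1284 0 0 0 0; 1 0.0660 0.1323 0 0 0 0; 1 0.0961 0.1241 0 0 0 0; 1 0.1208 0.1050 0 0 0 0",
)

```text
t: 11.28
tool_pos: [578.3, 269.8, 118.7]
orientation: [-0.0, 0.936, 0.352, 0.001]
contact_force: [-5.0, 0.4, 0.0]
gripper_width: 0.288
finger_force: 41.4
```

drive_tool(
  increments="1 0.0155 -0.0271 0 0 0 0; 1 0.0194 -0.0581 0 0 0 0; 1 0.0112 -0.0882 0 0 0 0; 1 -0.0079 -0.1129 0 0 0 0; 1 -0.0350 -0.1284 0 0 0 0; 1 -0.0660 -0.1323 0 0 0 0; 1 -0.0961 -0.1241 0 0 0 0; 1 -0.1208 -0.1050 0 0 0 0",
)

```text
t: 12.28
tool_pos: [456.3, 163.9, 118.7]
orientation: [0.0, 0.936, 0.351, 0.001]
contact_force: [13.5, 9.8, -11.0]
gripper_width: 0.287
finger_force: 40.8
```

drive_tool(
  increments="1 -0.0155 0.0271 0 0 0 0; 1 -0.0194 0.0581 0 0 0 0; 1 -0.0112 0.0882 0 0 0 0; 1 0.0079 0.1129 0 0 0 0; 1 0.0350 0.1284 0 0 0 0; 1 0.0660 0.1323 0 0 0 0; 1 0.0961 0.1241 0 0 0 0; 1 0.1208 0.1050 0 0 0 0",
)

```text
t: 13.28
tool_pos: [578.3, 269.8, 118.7]
orientation: [-0.0, 0.936, 0.352, 0.001]
contact_force: [-5.2, -1.2, -0.1]
gripper_width: 0.288
finger_force: 42.2
```

drive_tool(
  increments="1 0.0155 -0.0271 0 0 0 0; 1 0.0194 -0.0581 0 0 0 0; 1 0.0112 -0.0882 0 0 0 0; 1 -0.0079 -0.1129 0 0 0 0; 1 -0.0350 -0.1284 0 0 0 0; 1 -0.0660 -0.1323 0 0 0 0; 1 -0.0961 -0.1241 0 0 0 0; 1 -0.1208 -0.1050 0 0 0 0",
)

```text
t: 14.28
tool_pos: [456.4, 163.9, 118.7]
orientation: [0.0, 0.936, 0.351, 0.001]
contact_force: [14.0, 9.8, -11.1]
gripper_width: 0.287
finger_force: 41.4
```

```bash
python3 - <<'E'
from h import *
s=observe();P=camera_params("side");im=get_image("side")[:,:,::-1].copy();cv2.imwrite("pics/s1.png",im)
a=cv2.imread("pics/side0.png");print(s["t"],s["tool_pos"],s["contact_force"])
for z in (70,82,90): print(z,proj("side",[[660.5,216.9,z]],P)[0])
for nm,q in(("0",a),("1",im)):
    g=cv2.cvtColor(q,6);print(nm);print(g[262:306:1,206:224:2])
E
```

```text
14.275 [456.35703099 163.87462341 118.67935489] [ 13.98462204   9.81964646 -11.05948502]
70 [212.68000511 285.18501145]
82 [212.0158235  280.48700501]
90 [211.56904424 277.32676718]
0
[[173 173 173 172 173 172 175 174 171]
 [174 169 170 172 171 172 174 177 174]
 [181 191 172 172 170 171 172 174 174]
 [167 183 180 157 170 171 170 171 170]
 [175 179 177 139 178 169 171 170 169]
 [178 173 120 107 202 195 182 171 170]
 [180 173 174 149 203 204 202 196 182]
 [177 181 182 178 191 186 204 204 203]
 [181 181 181 182 183 181 185 204 204]
 [143 179 183 180 181 182 182 192 200]
 [ 95 122 165 183 181 181 181 182 184]
 [152  84 108 142 174 182 179 180 180]
 [200 179 146  97 121 163 180 179 180]
 [205 203 200 156  84 108 141 176 181]
 [206 206 206 200 179 155  97 113 161]
 [206 206 205 205 202 200 108  81 108]
 [206 206 205 205 205 205 197 196 106]
 [206 205 206 205 205 204 205 205 197]
 [206 205 205 205 205 205 204 204 204]
 [205 206 205 205 205 205 204 205 204]
 [205 205 206 205 205 205 205 204 204]
 [205 205 205 205 205 205 205 205 204]
 [205 205 205 205 205 205 205 205 205]
 [205 204 204 195 1
[... 1819 characters left out ...]
204  85  68  75  73  68  58 200 204]
 [202  96  66  70  68  65  51 201 204]
 [201 141  63  65  64  59 125 205 205]
 [203 172  54  59  57  51 119 138 170]
 [202 198 101  61  66  94 116 103 125]
 [173 133 114  88  83  88 104 102 104]
 [117 102 136  95  85  94 191 161 113]
 [101 102 131 129  85 109 151 124 155]
 [101 185 149  99  84  95 114  74 113]
 [153 165 118  96  86  88 110  61 103]
 [154 115 106 107  74  62  67  59  90]
 [116 101  93  61  45  56  66  58  52]
 [101  77  60  61  53  62  55  52  40]
 [101  48  40  50  63  52  51  47  39]
 [ 59  40  40  45  52  49  49  45  40]
 [ 42  38  42  45  49  44  48  43  38]
 [ 39  39  43  50  48  41  47  41  37]
 [ 39  36  46  50  49  47  45  39  36]]
```

The side view shows the tip up by 4.7 px, or 12 mm for the two turns, consistent with a start near 70 mm. So about 490° remain. Another full turn.

drive_tool(
  increments="1 -0.0155 0.0271 0 0 0 0; 1 -0.0194 0.0581 0 0 0 0; 1 -0.0112 0.0882 0 0 0 0; 1 0.0079 0.1129 0 0 0 0; 1 0.0350 0.1284 0 0 0 0; 1 0.0660 0.1323 0 0 0 0; 1 0.0961 0.1241 0 0 0 0; 1 0.1208 0.1050 0 0 0 0",
)

```text
t: 15.32
tool_pos: [578.3, 269.8, 118.7]
orientation: [-0.0, 0.936, 0.352, 0.001]
contact_force: [-4.8, -0.3, 0.1]
gripper_width: 0.288
finger_force: 42.8
```

```bash
python3 - <<'E'
from h import *
s=observe();P=camera_params("side");im=get_image("side")[:,:,::-1].copy()
a=cv2.imread("pics/side0.png");b=cv2.imread("pics/s1.png");print(s["t"],s["tool_pos"],s["contact_force"])
# tip patch (disc+shank) subpixel shift between pictures, and absolute disc rows
f=lambda q:cv2.cvtColor(q,6).astype(np.float32)
up=lambda g:cv2.resize(g,None,fx=8,fy=8,interpolation=cv2.INTER_CUBIC)
t=up(f(a)[284:293,206:220])
for nm,q in(("720",b),("900",im)):
    r=cv2.matchTemplate(up(f(q)[268:296,202:224]),t,cv2.TM_CCOEFF_NORMED);_,v,_,l=cv2.minMaxLoc(r);print(nm,v,"rise px",284-(268+l[1]/8))
print([ (z,proj("side",[[660.5,216.9,z]],P)[0][1]) for z in(70,82,85,90)])
for p0,st in((41,22.5),(-139,12.5),(121,10)):
    for k in range(1,9):
        A,B=np.radians(p0),np.radians(p0-st*k);print("1 %.4f %.4f 0 0 0 0"%(.08*(np.cos(B)-np.cos(A)),.08*(np.sin(B)-np.sin(A))),end="; ")
    print()
E
```

```text
15.325 [578.32204563 269.84347681 118.7097489 ] [-4.75832051 -0.28244164  0.10948718]
720 0.9792484045028687 rise px 4.5
900 0.9466385841369629 rise px 5.875
[(70, np.float64(285.18501144662866)), (82, np.float64(280.48700500743524)), (85, np.float64(279.30458057071394)), (90, np.float64(277.3267671784384))]
1 0.0155 -0.0271 0 0 0 0; 1 0.0194 -0.0581 0 0 0 0; 1 0.0112 -0.0882 0 0 0 0; 1 -0.0079 -0.1129 0 0 0 0; 1 -0.0350 -0.1284 0 0 0 0; 1 -0.0660 -0.1323 0 0 0 0; 1 -0.0961 -0.1241 0 0 0 0; 1 -0.1208 -0.1050 0 0 0 0; 
1 -0.0099 0.0143 0 0 0 0; 1 -0.0165 0.0304 0 0 0 0; 1 -0.0195 0.0476 0 0 0 0; 1 -0.0186 0.0650 0 0 0 0; 1 -0.0141 0.0818 0 0 0 0; 1 -0.0059 0.0972 0 0 0 0; 1 0.0053 0.1105 0 0 0 0; 1 0.0192 0.1211 0 0 0 0; 
1 0.0125 0.0061 0 0 0 0; 1 0.0259 0.0100 0 0 0 0; 1 0.0398 0.0114 0 0 0 0; 1 0.0537 0.0104 0 0 0 0; 1 0.0672 0.0071 0 0 0 0; 1 0.0800 0.0014 0 0 0 0; 1 0.0915 -0.0064 0 0 0 0; 1 0.1016 -0.0161 0 0 0 0;
```

drive_tool(
  increments="1 0.0155 -0.0271 0 0 0 0; 1 0.0194 -0.0581 0 0 0 0; 1 0.0112 -0.0882 0 0 0 0; 1 -0.0079 -0.1129 0 0 0 0; 1 -0.0350 -0.1284 0 0 0 0; 1 -0.0660 -0.1323 0 0 0 0; 1 -0.0961 -0.1241 0 0 0 0; 1 -0.1208 -0.1050 0 0 0 0",
)

```text
t: 16.38
tool_pos: [456.1, 164.0, 118.7]
orientation: [0.0, 0.936, 0.351, 0.001]
contact_force: [15.2, 9.3, -11.1]
gripper_width: 0.291
finger_force: 41.9
```

1080° is wound. Now approach the possible stop at 1120° carefully.

drive_tool(
  increments="1 -0.0099 0.0143 0 0 0 0; 1 -0.0165 0.0304 0 0 0 0; 1 -0.0195 0.0476 0 0 0 0; 1 -0.0195 0.0476 0 0 0 0",
)

```text
t: 16.88
tool_pos: [437.0, 212.7, 118.4]
orientation: [0.0, 0.936, 0.353, 0.0]
contact_force: [1.7, -0.1, 2.3]
gripper_width: 0.289
finger_force: 43.3
```

```bash
python3 - <<'E'
import numpy as np
for p0,st in((-176.5,8),(167.5,10),(87.5,5)):
    for k in range(1,9):
        A,B=np.radians(p0),np.radians(p0-st*k);print("1 %.4f %.4f 0 0 0 0"%(.08*(np.cos(B)-np.cos(A)),.08*(np.sin(B)-np.sin(A))),end="; ")
    print()
E
```

```text
1 0.0001 0.0112 0 0 0 0; 1 0.0017 0.0222 0 0 0 0; 1 0.0049 0.0329 0 0 0 0; 1 0.0095 0.0431 0 0 0 0; 1 0.0155 0.0525 0 0 0 0; 1 0.0228 0.0610 0 0 0 0; 1 0.0311 0.0684 0 0 0 0; 1 0.0405 0.0745 0 0 0 0; 
1 0.0042 0.0133 0 0 0 0; 1 0.0106 0.0257 0 0 0 0; 1 0.0191 0.0367 0 0 0 0; 1 0.0294 0.0462 0 0 0 0; 1 0.0412 0.0536 0 0 0 0; 1 0.0540 0.0590 0 0 0 0; 1 0.0677 0.0620 0 0 0 0; 1 0.0816 0.0626 0 0 0 0; 
1 0.0070 -0.0006 0 0 0 0; 1 0.0138 -0.0018 0 0 0 0; 1 0.0206 -0.0036 0 0 0 0; 1 0.0271 -0.0060 0 0 0 0; 1 0.0335 -0.0090 0 0 0 0; 1 0.0395 -0.0125 0 0 0 0; 1 0.0452 -0.0165 0 0 0 0; 1 0.0506 -0.0209 0 0 0 0;
```

Now at phi -176.5 (1117.5°). One 8° step, as a probe.

drive_tool(
  increments="1 0.0001 0.0112 0 0 0 0; 1 0.0001 0.0112 0 0 0 0",
)

```text
t: 17.12
tool_pos: [437.1, 223.1, 118.3]
orientation: [0.0, 0.936, 0.352, 0.0]
contact_force: [1.5, -0.5, 5.2]
gripper_width: 0.29
finger_force: 43.5
```

drive_tool(
  increments="1 0.0016 0.0110 0 0 0 0; 1 0.0016 0.0110 0 0 0 0",
)

```text
t: 17.38
tool_pos: [438.7, 234.0, 118.3]
orientation: [0.0, 0.936, 0.352, -0.0]
contact_force: [0.2, -2.3, 6.4]
gripper_width: 0.291
finger_force: 43.6
```

Past 1120°, so the stop is expected near 1210°. Go to 1193.5°.

drive_tool(
  increments="1 0.0042 0.0133 0 0 0 0; 1 0.0106 0.0257 0 0 0 0; 1 0.0191 0.0367 0 0 0 0; 1 0.0294 0.0462 0 0 0 0; 1 0.0412 0.0536 0 0 0 0; 1 0.0540 0.0590 0 0 0 0; 1 0.0540 0.0590 0 0 0 0",
)

```text
t: 18.25
tool_pos: [493.0, 293.5, 118.5]
orientation: [-0.0, 0.936, 0.352, 0.0]
contact_force: [-1.9, 5.3, 9.2]
gripper_width: 0.29
finger_force: 44.0
```

```bash
python3 - <<'E'
import numpy as np
for p0,st in((107.5,7),(100.5,7),(93.5,7),(86.5,7),(79.5,7)):
        A,B=np.radians(p0),np.radians(p0-st);print("1 %.4f %.4f 0 0 0 0"%(.08*(np.cos(B)-np.cos(A)),.08*(np.sin(B)-np.sin(A))),end="; ")
E
```

```text
1 0.0095 0.0024 0 0 0 0; 1 0.0097 0.0012 0 0 0 0; 1 0.0098 -0.0000 0 0 0 0; 1 0.0097 -0.0012 0 0 0 0; 1 0.0095 -0.0024 0 0 0 0;
```

drive_tool(
  increments="1 0.0095 0.0024 0 0 0 0; 1 0.0095 0.0024 0 0 0 0",
)

```text
t: 18.5
tool_pos: [502.3, 295.8, 118.6]
orientation: [-0.0, 0.936, 0.351, 0.0]
contact_force: [-2.0, 5.7, 9.2]
gripper_width: 0.289
finger_force: 43.9
```

drive_tool(
  increments="1 0.0097 0.0012 0 0 0 0; 1 0.0097 0.0012 0 0 0 0",
)

```text
t: 18.75
tool_pos: [512.1, 297.0, 118.6]
orientation: [-0.001, 0.936, 0.351, 0.0]
contact_force: [-2.9, 5.9, 8.8]
gripper_width: 0.287
finger_force: 43.9
```

drive_tool(
  increments="1 0.0098 0 0 0 0 0; 1 0.0098 0 0 0 0 0",
)

```text
t: 19.0
tool_pos: [522.0, 297.0, 118.6]
orientation: [-0.001, 0.936, 0.351, 0.0]
contact_force: [-0.5, 4.9, 7.7]
gripper_width: 0.293
finger_force: 43.8
```

drive_tool(
  increments="1 0.0097 -0.0012 0 0 0 0; 1 0.0097 -0.0012 0 0 0 0",
)

```text
t: 19.25
tool_pos: [531.7, 295.9, 118.7]
orientation: [-0.001, 0.936, 0.351, 0.0]
contact_force: [-1.0, 6.3, 7.1]
gripper_width: 0.291
finger_force: 43.8
```

drive_tool(
  increments="1 0.0095 -0.0024 0 0 0 0; 1 0.0095 -0.0024 0 0 0 0",
)

```text
t: 19.5
tool_pos: [540.3, 293.9, 118.6]
orientation: [-0.001, 0.936, 0.351, -0.0]
contact_force: [-5.1, 9.1, 9.1]
gripper_width: 0.287
finger_force: 44.1
```

```bash
python3 - <<'E'
from h import *
s=observe();im=get_image("side")[:,:,::-1].copy();cv2.imwrite("pics/s2.png",im)
print(s["contact_force"],s["tool_pos"]);g=cv2.cvtColor(im,6);print(g[270:300,204:224:2])
for p0,st in((72.5,7),(65.5,7),(58.5,7),(51.5,7),(44.5,7),(37.5,7)):
        A,B=np.radians(p0),np.radians(p0-st);print("1 %.4f %.4f 0 0 0 0"%(.08*(np.cos(B)-np.cos(A)),.08*(np.sin(B)-np.sin(A))),end="; ")
E
```

```text
[-5.06171973  9.07717355  9.12614627] [540.25821386 293.89953333 118.60161424]
[[188 193 192 193 193 194 192 196 216 216]
 [171 153 190 195 192 192 193 193 203 211]
 [130 105 132 176 194 191 191 192 193 195]
 [ 90 163  91 118 152 185 194 190 191 191]
 [202 211 190 156 105 129 174 192 191 190]
 [216 217 214 211 167  92 118 151 187 191]
 [217 217 217 217 211 190 166 105 122 172]
 [217 217 216 216 200 207 211 116  88 116]
 [217 217 216 198 192 179 216 208 206 114]
 [218 217 217 193 193 137 216 215 215 207]
 [217 217 217 133 145  91 195 216 215 215]
 [217 216 217 119 110 117 134 212 216 216]
 [217 216 158 184 163 159  87 162 215 215]
 [216 216 105 138 139 108  77 147 216 215]
 [216 216  76  87  94  82  74 114 216 216]
 [216 216  80  76  82  77  70  63 216 216]
 [216 216  77  73  76  74  66  88 217 217]
 [215 215 101  66  71  66  60 170 215 216]
 [214 215 180  64  64  59 134 210 215 215]
 [213 214 211 180  85  82 206 216 215 215]
 [213 212 213 210 120  89 211 216 216 216]
 [213 214 213 212 123  92 176 156 148 181]
 [214 213 213 154 103  92 121 125  88 134]
 [215 184 136 126  99  92  96 112  67 112]
 [184 127  93 145 102  92 169 201  71 123]
 [128 110  95 142 194 160 151 154  56 166]
 [110 110 136 120 134 129 111  86  50 121]
 [109 163 127  70  78  97  72  58  49 112]
 [123 166  88  45  56  71  57  54  50  98]
 [194 125  80  43  51  56  56  54  48  55]]
1 0.0091 -0.0035 0 0 0 0; 1 0.0086 -0.0046 0 0 0 0; 1 0.0080 -0.0056 0 0 0 0; 1 0.0073 -0.0065 0 0 0 0; 1 0.0064 -0.0074 0 0 0 0; 1 0.0055 -0.0081 0 0 0 0;
```

The force is beginning to oppose the motion (−4 N in x). A smaller step.

drive_tool(
  increments="1 0.0046 -0.0017 0 0 0 0; 1 0.0046 -0.0017 0 0 0 0; 1 0.0046 -0.0017 0 0 0 0",
)

```text
t: 19.92
tool_pos: [544.0, 292.6, 118.6]
orientation: [-0.001, 0.936, 0.351, -0.001]
contact_force: [-7.4, 12.5, 9.2]
gripper_width: 0.287
finger_force: 44.4
```

drive_tool(
  increments="1 0.0052 -0.0021 0 0 0 0; 1 0.0052 -0.0021 0 0 0 0; 1 0.0052 -0.0021 0 0 0 0",
)

```text
t: 20.3
tool_pos: [549.1, 290.8, 118.6]
orientation: [-0.002, 0.936, 0.351, -0.001]
contact_force: [-7.4, 13.7, 9.4]
gripper_width: 0.29
finger_force: 44.6
```

drive_tool(
  increments="1 0.0087 -0.0043 0 0 0 0; 1 0.0087 -0.0043 0 0 0 0",
)

```text
t: 20.55
tool_pos: [558.2, 286.4, 118.5]
orientation: [-0.002, 0.936, 0.351, -0.001]
contact_force: [-5.8, 12.0, 8.8]
gripper_width: 0.29
finger_force: 44.5
```

drive_tool(
  increments="1 0.0081 -0.0053 0 0 0 0; 1 0.0081 -0.0053 0 0 0 0",
)

```text
t: 20.8
tool_pos: [567.4, 280.2, 118.5]
orientation: [-0.001, 0.936, 0.352, 0.0]
contact_force: [1.6, 2.9, 5.5]
gripper_width: 0.289
finger_force: 43.7
```

drive_tool(
  increments="1 0.0068 -0.0060 0 0 0 0; 1 0.0068 -0.0060 0 0 0 0",
)

```text
t: 21.05
tool_pos: [574.6, 273.7, 118.5]
orientation: [-0.0, 0.936, 0.352, 0.0]
contact_force: [3.9, 0.7, 5.2]
gripper_width: 0.294
finger_force: 43.6
```

drive_tool(
  increments="1 0.0056 -0.0063 0 0 0 0; 1 0.0056 -0.0063 0 0 0 0",
)

```text
t: 21.3
tool_pos: [580.5, 267.0, 118.6]
orientation: [-0.0, 0.936, 0.352, 0.001]
contact_force: [3.7, 1.1, 5.0]
gripper_width: 0.292
finger_force: 43.5
```

```bash
python3 - <<'E'
from h import *
s=observe();im=get_image("side")[:,:,::-1].copy();print(s["tool_pos"],s["contact_force"])
f=lambda q:cv2.cvtColor(q,6).astype(np.float32)
up=lambda g:cv2.resize(g,None,fx=8,fy=8,interpolation=cv2.INTER_CUBIC)
a=cv2.imread("pics/side0.png")
for nm,q in(("720",cv2.imread("pics/s1.png")),("1228",cv2.imread("pics/s2.png")),("now",im)):
  for tt in ((284,292),(285,290)):
    t=up(f(a)[tt[0]:tt[1],208:220])
    r=cv2.matchTemplate(up(f(q)[268:296,202:224]),t,cv2.TM_CCOEFF_NORMED);_,v,_,l=cv2.minMaxLoc(r);print(nm,round(v,3),"rise px",tt[0]-268-l[1]/8)
E
```

```text
[580.49567462 267.02313719 118.56248719] [3.66523906 1.12982186 4.9695514 ]
720 0.971 rise px 4.5
720 0.967 rise px 4.75
1228 0.912 rise px 7.625
1228 0.919 rise px 7.875
now 0.865 rise px 7.75
now 0.838 rise px 8.125
```

drive_tool(
  increments="1 0.0049 -0.0068 0 0 0 0; 1 0.0049 -0.0068 0 0 0 0",
)

```text
t: 21.6
tool_pos: [585.4, 260.0, 118.6]
orientation: [0.0, 0.936, 0.352, 0.001]
contact_force: [4.4, -0.2, 4.6]
gripper_width: 0.294
finger_force: 43.5
```

drive_tool(
  increments="1 0.0041 -0.0073 0 0 0 0; 1 0.0041 -0.0073 0 0 0 0",
)

```text
t: 21.85
tool_pos: [589.5, 252.6, 118.6]
orientation: [0.0, 0.936, 0.351, 0.001]
contact_force: [4.1, -0.8, 6.1]
gripper_width: 0.287
finger_force: 43.6
```

drive_tool(
  increments="1 0.0033 -0.0077 0 0 0 0; 1 0.0033 -0.0077 0 0 0 0",
)

```text
t: 22.1
tool_pos: [592.8, 244.8, 118.6]
orientation: [0.0, 0.936, 0.351, 0.001]
contact_force: [4.3, -0.6, 5.1]
gripper_width: 0.289
finger_force: 43.6
```

drive_tool(
  increments="1 0.0025 -0.0080 0 0 0 0; 1 0.0025 -0.0080 0 0 0 0",
)

```text
t: 22.35
tool_pos: [595.1, 237.0, 118.6]
orientation: [0.0, 0.936, 0.351, 0.001]
contact_force: [4.2, -0.7, 6.2]
gripper_width: 0.287
finger_force: 43.6
```

```bash
python3 - <<'E'
from h import *
s=observe();P=camera_params("wrist");im=get_image("wrist")[:,:,::-1].copy();print(s["tool_pos"],s["contact_force"])
cv2.imwrite("pics/w7.png",im)
g=cv2.cvtColor(im,6)
for z in (30,86,88,90,92):print(z,proj("wrist",[[660.5,216.9,z]],P)[0])
S=cv2.cvtColor(get_image("scene")[:,:,::-1].copy(),6);S0=cv2.cvtColor(cv2.imread("pics/scene0.png"),6)
for z in (70,90):print("scene",z,proj("scene",[[660.5,216.9,z]])[0])
print(S0[200:222:1,426:446:2]);print(S[196:222:1,426:446:2])
E
```

```text
[595.10847416 237.02125439 118.61061115] [ 4.17791666 -0.69627214  6.1963625 ]
30 [416.41570043 196.56928509]
86 [450.34934625 217.86412036]
88 [452.00369499 218.90229598]
90 [453.70022656 219.96694315]
92 [455.44057517 221.05908743]
scene 70 [436.37926309 211.87089047]
scene 90 [438.31773748 206.51531732]
[[242 242 242 242 242 242 238 204  83  34]
 [242 242 242 242 242 242 242 235 165  64]
 [242 242 242 242 242 242 242 242 229 150]
 [242 242 242 242 242 242 242 242 241 227]
 [242 242 242 242 242 242 242 242 242 240]
 [242 242 242 242 242 242 242 242 242 242]
 [242 241 237 236 239 241 242 242 242 242]
 [237 229 208 199 216 232 236 241 242 242]
 [202 165 142 134 146 163 196 232 239 242]
 [136 117 108 110 108 130 157 174 224 241]
 [108 109 117 120 114 172 191 149 172 232]
 [111 143 153 143 126 199 212 171 122 190]
 [150 195 172 122 118 193 214 176 101 134]
 [184 160 121  78  89 151 191 156  99 111]
 [152  97  66  55  68  91 122 116 109 109]
 [ 94  52  42  48  56  63  72  78 130 118]
 [ 50  35  32  45  52  55  53  56 120 146]
 [ 34  32  30  41  48  51  50  47  91 158]
 [ 32  34  31  36 
[... 573 characters left out ...]
27 124 120]
 [122 119 114 113  99  95 121 127 123 120]
 [118 104  92  83  65  79 106 121 114 117]
 [ 89  69  60  52  43  57  81 101  94 112]
 [ 57  47  43  39  37  45  62  75  76 100]
 [ 45  44  49  41  36  44  49  58  56  94]
 [ 49  66  73  56  39  42  45  47  44  86]
 [ 77  97  97  76  40  40  42  43  41  75]
 [110  94  83  74  42  40  40  41  42  82]
 [104  75  56  57  40  37  38  38  55  86]
 [ 76  47  32  31  33  42  38  46  84  97]
 [ 41  24  25  24  38  54  40  55  90 122]
 [ 22  18  28  47  54  61  33  40  80 156]
 [ 18  19  37  73  72  69  32  25  63 161]
 [ 18  19  32  67  74  80  47  23  41 135]
 [ 18  19  27  44  63  79  56  31  33 101]
 [ 18  17  27  31  44  59  44  31  29  72]]
```

Tip is at about 90 mm in the scene view, so the stop is close. Continue in small steps.

drive_tool(
  increments="1 0.0018 -0.0098 0 0 0 0; 1 0.0018 -0.0098 0 0 0 0",
)

```text
t: 22.7
tool_pos: [596.5, 227.1, 118.4]
orientation: [0.0, 0.936, 0.351, -0.0]
contact_force: [2.3, -1.1, 5.6]
gripper_width: 0.289
finger_force: 43.6
```

drive_tool(
  increments="1 0.0004 -0.0099 0 0 0 0; 1 0.0004 -0.0099 0 0 0 0",
)

```text
t: 22.95
tool_pos: [597.4, 217.3, 118.7]
orientation: [0.0, 0.936, 0.351, 0.001]
contact_force: [4.5, 0.2, 6.3]
gripper_width: 0.295
finger_force: 43.7
```

drive_tool(
  increments="1 -0.0005 -0.0085 0 0 0 0; 1 -0.0005 -0.0085 0 0 0 0; 1 -0.0005 -0.0085 0 0 0 0",
)

```text
t: 23.32
tool_pos: [597.1, 209.2, 118.8]
orientation: [0.0, 0.936, 0.352, 0.001]
contact_force: [4.9, -0.5, 5.7]
gripper_width: 0.288
finger_force: 43.7
```

```bash
python3 - <<'E'
from h import *
s=observe();im=get_image("side")[:,:,::-1].copy();cv2.imwrite("pics/s3.png",im);print(s["tool_pos"],s["contact_force"],s["wrist_torque"])
g=cv2.cvtColor(im,6);print(g[270:292,204:224:2])
up=lambda q:cv2.resize(cv2.cvtColor(q,6).astype(np.float32),None,fx=8,fy=8,interpolation=cv2.INTER_CUBIC)
b=cv2.imread("pics/s2.png")
for r0,r1 in((276,288),(277,284),(276,282)):
  r=cv2.matchTemplate(up(im[268:296,202:224]),up(b[r0:r1,207:219]),cv2.TM_CCOEFF_NORMED);_,v,_,l=cv2.minMaxLoc(r);print(v,"rise since s2 px",r0-268-l[1]/8)
# crank hub top & weight in side view: predicted now vs image
for z in(94,): print(proj("side",[[516,215,z]])[0])
E
```

```text
[597.05164074 209.18037424 118.80580484] [ 4.91291287 -0.4981768   5.72556021] [-0.03234915 -0.7734632   0.00877574]
[[177 181 181 181 182 183 181 185 204 205]
 [160 143 179 183 181 181 181 182 192 200]
 [120  96 123 165 182 180 180 181 182 184]
 [ 82 153  84 110 142 174 182 179 180 181]
 [190 200 179 146  97 121 163 181 179 179]
 [205 205 203 199 156  85 108 141 176 181]
 [206 205 206 205 200 179 155  97 113 161]
 [206 206 206 205 158 184 200 107  82 107]
 [206 206 205 175 102 113 205 196 196 106]
 [206 206 205 122  92  78 204 204 205 196]
 [206 206 206 102  87  72 181 205 204 204]
 [205 206 206 109  85 106 115 201 205 205]
 [205 205 147 173 147 138  54 146 204 160]
 [205 205  95 117 114  77  42 132 205 146]
 [205 205  70  57  64  47  42  95 205 138]
 [205 205  73  47  52  46  43  49 205 136]
 [205 205  70  47  48  45  41  81 162 137]
 [204 204  92  46  48  44  43 158 137 137]
 [203 204 169  43  45  42 122 199 135 135]
 [202 202 200 169  72  73 194 161 135 136]
 [202 201 202 199 107  81 200 147 136 136]
 [202 203 202 201 111  84 165  98  91 108]]
0.9515535235404968 rise since s2 px 0.125
0.8953861594200134 rise since s2 px 0.125
0.8693860769271851 rise since s2 px 0.375
[272.49186142 290.77614255]
```

The cutter has not risen since about 1228°, so the stop was reached (tip about 90 mm). But the crank has kept turning, so it may have ridden off the square. I'll check the hub's pose numerically.

```bash
python3 - <<'E'
from h import *
im=cv2.cvtColor(cv2.imread("pics/s3.png"),6)
ch=" .:-=+*#%@"
def asc(g,r0,r1,c0,c1):
    for r in range(r0,r1): print(r,"".join(ch[int(v)*10//256] for v in g[r,c0:c1]))
asc(im,272,325,225,315)
ph=np.radians(-5.5);e=np.array([np.cos(ph),np.sin(ph)]);n=np.array([-e[1],e[0]]);c=np.array([516,215])
H=[list(c+15*(a*e+b*n))+[94] for a,b in((1,1),(1,-1),(-1,-1),(-1,1))]
print("hubtop",proj("side",H).round(1).tolist(),"weight",proj("side",[list(c-52*e)+[81]])[0],"foot z36",proj("side",[[*c,36]])[0])
E
```

```text
272 #%%%%%#+:.    . .   .:-************************++-::::::::-::::::::::::::-::-----=::::::::
273 ####%%%*::.        -:.*****************************++--::--::::::::::::::::::---=---::::::
274 +++++*##:.:.       ::.##********************************+=-::::::::::::::::::::--::--:=--:
275 ======++:.-:...    :-.*####*********************************++--::::::::::::::--::::-:-:-:
276 ========:.--.      :-.=###%#*####*******************************++--:::::::::--:::::::::::
277 ========:.--.    . :-.:=+***+++++++++=======*+**********************=-::.:::--::::::::::::
278 ---======:--..     :-.:==+++++++++++++================*************+*=-----:::::::::::::::
279 ------====--..   . .-..-==+++++++++++++++++================================--=-:::::::::::
280 ++-------=--:.     .-:.-==+++++++++++++++++++++================================-----::::::
281 ++++=-----:-:.    ..-:.==-+++++++++++++++++++++++++=================================----::
282 +++++++=--:-:.      -: =--+++++++++++++++++++++++++++++=================================--
283 ++++++++++=-:.      -: -:-+++++++++++++++++++++++++
[... 3378 characters left out ...]
*************************##**-...:--========---:....:----===========--+****=-----
320 #********************************###**-:::.::---=====--:.....-====-========----=****=-----
321 *********************************##****---:..:::::-==-:.....:====---------------***=------
322 ***************************************+---:::...:::-:::::::------:::::::::::---=**=------
323 *****************************************=---:::::....:--=***----:::::::::::::---**=------
324 ************************************#**#**++=-----:::::=*****=--::::::::::::::---*=-------
hubtop [[262.0, 292.5], [270.5, 285.0], [282.9, 289.0], [274.6, 296.7]] weight [294.78499622 303.42678192] foot z36 [274.18426703 313.88628042]
```

```bash
python3 - <<'E'
from h import *
ch=" .:-=+*#%@"
def asc(g,r0,r1,c0,c1):
    for r in range(r0,r1): print(r,"".join(ch[int(v)*10//256] for v in g[r,c0:c1]))
for n in("s1","s2"):
    print(n);asc(cv2.cvtColor(cv2.imread(f"pics/{n}.png"),6),276,316,245,310)
for ph in (-139,73):
    p=np.radians(ph);e=np.array([np.cos(p),np.sin(p)]);m=np.array([-e[1],e[0]]);c=np.array([516,215])
    print(ph,proj("side",[list(c+15*(a*e+b*m))+[94] for a,b in((1,1),(1,-1),(-1,-1),(-1,1))]).round(1).tolist(),proj("side",[list(c-52*e)+[81]])[0])
E
```

```text
s1
276 #++##########*******************************++--:::::::::-:.  :-:
277 ****#%%%%%%######********************************+=-::::--:.  :-:
278 =+**#%%%%%%%%%%#######*******************************++--::.  :--
279 =--**##%%%%%%%%%%%%%#####*******************+============-:.  :--
280 =-:+**#%%%%%%%%%%%%%%%%%######*************+==============-.  :--
281 *#=**+#%%%%%%%%%%%%%%%%%%%%%%#####********+================:  :--
282 ##**=+#%%%%%%%%%%%%%%%%%%%%%%%%%%#####****=================-: .--
283 #*+=-*%%%%%%%%%%%%%%%%%%%%%%%%%%%%%%%#####==================-..--
284 +=--=#%%%%%%%%%%%%%%%%%%%%%%%%%%%%%%%%%%%##+================-..--
285 ---+#%%%%%%%%%%%%%%%%%%%%%%%%%%%%%%%%%%%%%*+++++============-..--
286 -=##%%%%%%%%%%%%%%%%%%%%%%%%%%%%%%%%%%%%%%+++++++++++========..--
287 ##%%%%%%%%%%%%%%%%%%%%%%%%%%%%#****%%%%%%*+++++++++++++++====..--
288 %%%%%%%%%%%%%%%%%%%%%%%%####*++====#%%%%%++++++++++++++++++++..--
289 %%%%%%%%%%%%%%%%%%%%##########=====*%%%%*++++++++++++++++++++: :-
290 %%%%%%%%%%%%%%%%%%%%*###########===*%%%%+++++++++++++++++++++. .:
291 %%%%%%%%%%%%%%%%%%%%+*#############+#%%%+++
[... 3999 characters left out ...]
-----+==========
309 ..:-.-+++++++=======+==----=-========----------------============
310 ..:-.:++++++======++==-------=-======----=----------=============
311 ..:-:.++++=======+==---------==+==--==-----------=+++============
312  ..-: +++======++==---------=====----==------===+++++============
313 ...-: ========+==-----------===------==-=---=+++++++=============
314  ..-: -=====++==-------------=-----=---=-==++++++++==============
315 :::-. :=======-----------------------=---:-++++++++==============
-139 [[278.1, 285.4], [281.5, 293.6], [266.7, 296.3], [263.6, 288.0]] [247.35416574 300.80190731]
73 [[272.4, 297.0], [261.9, 291.3], [272.6, 284.8], [283.1, 290.2]] [290.75070703 284.81676185]
```

The hub is still down on the shoulder. The force log shows what happened. Resistance rose to about 12 N between phi 80° and 65°, which is the top stop. Then it snapped over at phi ~52°, so the socket jumped one flat with the shaft at the stop. Now I'll check that it is engaged: a small clockwise nudge should meet the stop.

drive_tool(
  increments="1 -0.0007 -0.0050 0 0 0 0; 1 -0.0007 -0.0050 0 0 0 0; 1 -0.0007 -0.0050 0 0 0 0",
)

```text
t: 23.75
tool_pos: [596.4, 204.3, 118.8]
orientation: [0.0, 0.936, 0.352, 0.001]
contact_force: [4.7, 0.2, 6.1]
gripper_width: 0.286
finger_force: 43.7
```

drive_tool(
  increments="1 -0.0012 -0.0049 0 0 0 0; 1 -0.0012 -0.0049 0 0 0 0; 1 -0.0012 -0.0049 0 0 0 0",
)

```text
t: 24.12
tool_pos: [595.4, 199.9, 119.0]
orientation: [-0.0, 0.936, 0.352, 0.002]
contact_force: [6.2, 3.7, 6.4]
gripper_width: 0.289
finger_force: 43.7
```

Resistance is building at the same place, 90° on from the first contact (phi ≈ -11°): this is the stop. One gentle push to make sure.

drive_tool(
  increments="1 -0.0007 -0.0025 0 0 0 0; 1 -0.0007 -0.0025 0 0 0 0; 1 -0.0007 -0.0025 0 0 0 0; 1 -0.0007 -0.0025 0 0 0 0",
)

```text
t: 24.62
tool_pos: [594.9, 197.7, 119.0]
orientation: [-0.0, 0.936, 0.352, 0.002]
contact_force: [6.5, 5.9, 5.8]
gripper_width: 0.294
finger_force: 43.8
```

7 N against the stop, well above the 2.5 N friction, so the lift is at its top. Ease back through the elastic wind-up and part of the play.

drive_tool(
  increments="1 0.0012 0.0048 0 0 0 0; 1 0.0012 0.0048 0 0 0 0; 1 0.0012 0.0048 0 0 0 0",
)

```text
t: 25.0
tool_pos: [595.9, 201.9, 118.9]
orientation: [0.0, 0.936, 0.352, 0.001]
contact_force: [6.1, 2.1, 5.9]
gripper_width: 0.29
finger_force: 43.7
```

drive_tool(
  increments="1 0.0006 0.0032 0 0 0 0; 1 0.0006 0.0032 0 0 0 0; 1 0.0006 0.0032 0 0 0 0",
)

```text
t: 25.38
tool_pos: [596.4, 204.9, 118.9]
orientation: [0.0, 0.936, 0.352, 0.001]
contact_force: [5.6, 0.1, 5.6]
gripper_width: 0.288
finger_force: 43.7
```

Back in the play at phi ≈ -8.6°. Release the handle and rise, then go over the hub and turn to its flats.

drive_tool(
  increments="0 0 0 0 0 0 0; 0 0 0 0 0 0 0; 0 0 0 0 0 0 0; 0 0 0 0 0 0 0; 0 0 0 0.03 0 0 0; 0 0 0 0.085 0 0 0; 0 -0.02 0.003 0.09 0 0 -10; 0 -0.04 0.0065 0.09 0 0 -20",
)

```text
t: 26.38
tool_pos: [555.1, 211.2, 209.2]
orientation: [-0.0, 0.983, 0.181, 0.001]
contact_force: [0.0, 0.2, -0.4]
gripper_width: 1.003
finger_force: 0.0
```

drive_tool(
  increments="0 -0.0200 0.0025 0 0 0 -10; 0 -0.0389 0.0048 0 0 0 -20; 0 -0.0389 0.0048 0 0 0 -30; 0 -0.0389 0.0048 0 0 0 -30",
)

```text
t: 26.88
tool_pos: [516.5, 216.0, 208.4]
orientation: [0.0, 0.997, -0.076, 0.0]
contact_force: [0.1, 0.1, 0.3]
gripper_width: 0.999
finger_force: 0.0
```

```bash
python3 - <<'E'
from h import *
s=observe();P=camera_params("wrist");im=get_image("wrist")[:,:,::-1].copy();cv2.imwrite("pics/w8.png",im)
q=s["orientation"];print(s["t"],s["tool_pos"],"tool y",2*np.degrees(np.arctan2(q[2],q[1]))-90,s["joint_positions"][5])
p=np.radians(-8.6);e=np.array([np.cos(p),np.sin(p)]);m=np.array([-e[1],e[0]]);c=np.array([516,215])
print(proj("wrist",[list(c+15*(a*e+b*m))+[94] for a,b in((1,1),(1,-1),(-1,-1),(-1,1))]).round(1).tolist(),proj("wrist",[list(c-52*e)+[81],list(c+80*e)+[129]]).round(1).tolist())
g=cv2.cvtColor(im,6);h=proj("wrist",[[*c,94]],P)[0];x,y=int(h[0]),int(h[1]);ch=" .:-=+*#%@"
for r in range(max(y-100,0),min(y+120,480),3): print(r,"".join(ch[int(v)*10//256] for v in g[r,x-80:x+80:2]))
print(x-80)
E
```

```text
26.875 [516.50807995 216.01641689 208.42835235] tool y -98.72985855997764 2.00136965544764
[[297.8, 222.3], [341.9, 222.3], [341.2, 263.7], [298.5, 263.7]] [[319.8, 303.0], [320.0, 119.2]]
143 %%%%%%%%%@@@@@@@%++*++++++++=====-==  :..   -+++++***************+**************
146 %%%%%%%%@@@@@@@@@++++++++++*======++++++*****+++++*******************+**********
149 %%%%%%%%%%@@@@@@@+++*++++++*=======++**+++***+=*+****************+***+**********
152 %%%%%%%%%%@@@@@@@#++*++++++========+++*+++***+=+*********+********+**+**********
155 %%%%%%%%%%%%@@@@@%++*+++++++=======+++*+++***+=*+**********+**+***+**+**********
158 %%%%%%%%%%%%@@@@@@++++++++++=======+++++++***+=+++*********+******+*************
161 %%%%%%%%%%%%@@@@@%+++*++++++=======+++*+++***+=+++****************+*************
164 %%%%%%%%%%%%%#+++++++*+++++++======+++*+++***+=++*****************+***+*********
167 %%%%%%%%%%*===+++++++++++++++======+++*+++***+=*++**********+*****++************
170 %%%%%%%%======++++++++*+++++======-+++*+++***+=++******************+**+*********
173 %%%%%%%*======++++++++*+++++=======++++++++**+=++********
[... 4682 characters left out ...]
:::::::::::::::.
341 ::::::::::=:::::::::::::::::::::::=:::::::::::::::::::::::=:::::::::::::::::::::
344 ::::::::::=:::::::::::::::::::::::=:::::::::::::::::::::::=:::::.:::::::::::::::
347 ::::::::::-:::::::::::::::::::::::=:::::::::::::::::::::::-.............::::::::
350 ::::::::::.+::::::::::::::::::::::--:::::::::::::::::.:.::=       .......:::::::
353 :::::::::::=.::::::::::::::::::::::+::::::::::::::::::::::.. .      ......::::..
356 :::::::::::-:::::::::::::::::::::::=:::::::::::::::..:::.  :         ........:::
359 :::::::::::.=::::::::::::::::::::::-::::::::::::::..::...  .     ..::.:.........
362 ::::::::::::-.::::::::::::::::::::::=::::::::::::.....--........................
239
```

The hub face lies at rows 222–263, cols 300–342, exactly as predicted: seated and square to the fingers. Descend and grip.

drive_tool(
  increments="0 0 0 -0.05 0 0 0; 0 0 0 -0.1 0 0 0; 0 0 0 -0.114 0 0 0; 0 0 0 -0.114 0 0 0; 1 0 0 -0.114 0 0 0; 1 0 0 -0.114 0 0 0; 1 0 0 -0.114 0 0 0; 1 0 0 -0.114 0 0 0",
  force=70,
)

```text
t: 27.92
tool_pos: [516.9, 215.7, 95.4]
orientation: [0.0, 0.997, -0.077, 0.001]
contact_force: [-1.2, -4.9, 8.4]
gripper_width: 0.336
finger_force: 68.2
```

drive_tool(
  increments="1 0 0 0 0 0 0; 1 0 0 0.005 0 0 0; 1 0 0 0.01 0 0 0; 1 0 0 0.015 0 0 0; 1 0 0 0.02 0 0 0; 1 0 0 0.025 0 0 0; 1 0 0 0.03 0 0 0",
)

```text
t: 28.8
tool_pos: [516.5, 216.1, 124.7]
orientation: [0.0, 0.997, -0.077, -0.0]
contact_force: [0.2, 0.6, -4.2]
gripper_width: 0.336
finger_force: 69.8
```

Crank is off. Check the cutter in the side view and carry the crank back.

```bash
python3 - <<'E'
from h import *
im=get_image("side")[:,:,::-1].copy();cv2.imwrite("pics/s4.png",im)
for n in("s2","s3","s4"): print(n,cv2.cvtColor(cv2.imread(f"pics/{n}.png"),6)[277:292,208].tolist())
E
```

```text
s2 [216, 216, 217, 217, 217, 158, 105, 76, 80, 77, 101, 180, 211, 213, 213]
s3 [206, 205, 205, 206, 206, 147, 95, 70, 73, 70, 92, 169, 200, 202, 202]
s4 [209, 210, 210, 210, 210, 152, 100, 74, 76, 73, 96, 173, 204, 206, 206]
```

drive_tool(
  increments="1 0 0 0.03 0 0 0; 1 0 -0.02 0.04 0 0 0; 1 -0.002 -0.07 0.04 0 0 0; 1 -0.004 -0.125 0.04 0 0 0; 1 -0.006 -0.18 0.04 0 0 0; 1 -0.008 -0.235 0.04 0 0 0; 1 -0.010 -0.29 0.04 0 0 0; 1 -0.011 -0.34 0.04 0 0 0",
)

```text
t: 29.85
tool_pos: [504.7, -126.6, 164.1]
orientation: [0.0, 0.997, -0.077, -0.0]
contact_force: [0.6, -0.5, -3.9]
gripper_width: 0.337
finger_force: 70.4
```

drive_tool(
  increments="1 -0.001 -0.04 0 0 0 0; 1 -0.002 -0.0695 0 0 0 0; 1 -0.002 -0.0695 -0.04 0 0 0; 1 -0.002 -0.0695 -0.08 0 0 0; 1 -0.002 -0.0695 -0.09 0 0 0; 1 -0.002 -0.0695 -0.095 0 0 0; 1 -0.002 -0.0695 -0.095 0 0 0",
)

```text
t: 30.72
tool_pos: [503.9, -193.8, 70.2]
orientation: [0.0, 0.997, -0.077, 0.001]
contact_force: [-0.0, 0.3, -5.0]
gripper_width: 0.334
finger_force: 70.2
```

drive_tool(
  increments="1 0 0 -0.003 0 0 0; 1 0 0 -0.005 0 0 0; 1 0 0 -0.0065 0 0 0; 1 0 0 -0.0065 0 0 0",
)

```text
t: 31.22
tool_pos: [504.0, -193.7, 64.5]
orientation: [0.0, 0.997, -0.077, 0.001]
contact_force: [-4.5, 1.9, 16.4]
gripper_width: 0.338
finger_force: 73.0
```

On the floor (16 N up, foot at about 5 mm). Release, rise and look back at the drive and cutter from above.

drive_tool(
  increments="1 0 0 0.0015 0 0 0; 0 0 0 0.0015 0 0 0; 0 0 0 0.0015 0 0 0; 0 0 0 0.0015 0 0 0; 0 0 0 0.0015 0 0 0; 0 0 0 0.04 0 0 0; 0 0 0 0.1 0 0 0; 0 0 0.04 0.13 0 0 0",
)

```text
t: 32.22
tool_pos: [504.3, -154.8, 195.5]
orientation: [0.001, 0.997, -0.078, 0.002]
contact_force: [0.0, -0.4, 0.1]
gripper_width: 1.002
finger_force: 0.0
```

drive_tool(
  increments="0 -0.008 0.055 0 0 0 9; 0 -0.01 0.11 0 0 0 19; 0 -0.01 0.165 0 0 0 28; 0 -0.01 0.22 0 0 0 38; 0 -0.01 0.275 0 0 0 47; 0 -0.01 0.3 0 0 0 57; 0 -0.01 0.3 0 0 0 66; 0 -0.01 0.3 0 0 0 75",
)

```text
t: 33.22
tool_pos: [493.4, 147.0, 192.7]
orientation: [0.0, 0.836, 0.549, -0.0]
contact_force: [0.2, 0.1, -0.0]
gripper_width: 1.002
finger_force: 0.0
```

```bash
python3 - <<'E'
from h import *
import pickle
s=observe();P=camera_params("wrist");im=get_image("wrist")[:,:,::-1].copy();cv2.imwrite("pics/w9.png",im);pickle.dump(P,open("w9.p","wb"))
print(s["t"],s["tool_pos"]);g=cv2.cvtColor(im,6)
ch=" .:-=+*#%@"
h=proj("wrist",[[515.5,214,50]],P)[0];x,y=int(h[0])-20,int(h[1])-16;print("drive",h,x)
for r in range(max(y,0),y+34): print(r,"".join(ch[int(v)*10//256] for v in g[r,x:x+40]))
for z in(86,88,90,92):print(z,proj("wrist",[[660.5,216.9,z]],P)[0])
h=proj("wrist",[[660.5,216.9,90]],P)[0];x,y=int(h[0])-25,int(h[1])-20;print(x)
for r in range(max(y,0),y+40): print(r,"".join(ch[int(v)*10//256] for v in g[r,max(x,0):x+50]))
E
```

```text
33.225 [493.44635598 146.99101114 192.73963898]
drive [309.61324734 135.72407065] 289
119 -===---===--=-----=---------------------
120 --==----==--=------=----=---------------
121 =--==----==--=-----------=--------------
122 =--------==-----------=+--=-------------
123 ==-------==---------=+--::--------------
124 ----=-----==------=+=-:--=+=-:----------
125 -----------=----=+==-------::.:---------
126 --------------=+*==---=====-..:---------
127 ------------=+*++=---=++=====..:--------
128 ----------=**+++==-==+++++==-..:--------
129 =--=----=****+++===++**++++=-..:--------
130 -------+###*+++==++++*+++*++=:..:-------
131 -------+##**++==+++++*+++**++=..:-------
132 -------=##**++++++++**+++***+=:..:------
133 --------+##*+++++++++*++++****+..:------
134 --------=*##*+++++++++++=++*#**-..:-----
135 ---------+##**+++++*++++==+*##*-..------
136 ---------=**#*++++**++++===+*##+..:-----
137 ----------+****+++**++++====+*#*-..:----
138 ----------=+****++**+++=====+*##+..:----
139 -----------=+***+***+++==-==++*#*-..:---
140 -----------==++****+++==--=++**##=..:---
141 -----------===++***+
[... 2095 characters left out ...]
9 ::::::---::.....=#%#############*%@@@%%%%%%%%%%%%%
30 ::::::---::.....:=*###########%**@@@%%%%%%%%%%%%%%
31 ::::::----:......:+############+*@@%%%%%%%%%%%%%%%
32 :::::::---::...:..:=*#####%#**==#@%%%%%%%%%%%%%@@@
33 :::::::-----:.::::.:-=+++*+==-:*@%%%%%%%%%%%%@@@@%
34 ::::::::--+*+:.:::....:--==---=%@%%%%%%%%%%@@@%%%%
35 :::::::-=-+###-..:::.:-------:*@@@%@%%%%%@@@%%%%%%
36 ::::::::--+*%%%#::::-------:::*@@@@@%@@@@@%%%%%%%%
37 ::::::::::+##%@#----------::.:#@@@@@@@@@%%%%%%%%%%
38 ::::::::::+#%%@#---------::.:-#@@@@@@%%%%%%%%%%%%%
39 ::::::::::-+#@@#--------::..:=#@@@@@%%%%%%%%%%%%%%
40 ::::::::::::=*%#------:::..:-+%@@%%%%%%%%%%%%%%%%%
41 ::::::::::::::==:::::::....:-+%@@%%%%%%%%%%%%%%%%%
```

The tip disc centre at (544,22) gives z ≈ 89.7 mm, against 90 at the top. Now fit the shaft angle for a finer check: router x is at +1.1°, and with whole turns the flats should be parallel to it.

```bash
python3 - <<'E'
from h import *
import pickle
from scipy.optimize import minimize
from scipy.ndimage import map_coordinates
def fit(n,a0):
    P=pickle.load(open(n+".p","rb"));g=cv2.cvtColor(cv2.imread("pics/"+{"w3":"w3full","w9":"w9"}[n]+".png"),6).astype(float)
    t=np.linspace(-.8,.8,40)
    def cost(v):   # gradient across square outline at z=50
        x,y,a=v;s=0
        for k in range(4):
            p=np.radians(a+90*k);e=np.array([np.cos(p),np.sin(p)]);m=np.array([-e[1],e[0]])
            I=[map_coordinates(g,proj("wrist",np.c_[[x,y]+e*d+m*7*t[:,None],np.full(40,50.)],P)[:,::-1].T,order=1) for d in(6.3,7.9)]
            s+=np.mean(np.clip(I[0]-I[1],-30,60))
        return -s
    best=min((minimize(cost,[515.5+dx,214+dy,a0+da],method="Nelder-Mead",options=dict(initial_simplex=np.array([[0,0,0],[.7,0,0],[0,.7,0],[0,0,4]])+[515.5+dx,214+dy,a0+da])) for da in(-9,-4,0,4,9) for dx in(-1,0,1) for dy in(-1,0,1)),key=lambda r:r.fun)
    print(n,best.x,best.fun)
fit("w3",41);fit("w9",2)
P=pickle.load(open("w9.p","rb"));C=[(296,130.5),(312.5,121.5),(321.5,140.5),(306,148.5)]
W=[ray("wrist",p,48,P) for p in C]
print([np.degrees(np.arctan2(*(W[(i+1)%4]-W[i])[::-1]))%90 for i in range(4)])
E
```

```text
w3 [515.45990627 214.27416566  47.4827637 ] -156.87606787192976
w9 [515.48645487 214.80584272   6.88600197] -169.52075318973232
[np.float64(3.853178728631836), np.float64(2.7822467220551346), np.float64(2.996243567601425), np.float64(5.87551259218526)]
```

The change of 40.6° mod 90 (13×90 + 40.6 = 1210.6°) puts the shaft at its top within a degree or so, in line with the force and the tip height. One numeric check that the crank stands in the tray.

```bash
python3 - <<'E'
from h import *
im=get_image("scene")[:,:,::-1].copy();cv2.imwrite("pics/sc2.png",im);g=cv2.cvtColor(im,6)
p=np.radians(-8.6);e=np.array([np.cos(p),np.sin(p)]);c=np.array([503.5,-194])
print("hub,weight,handle",proj("scene",[[*c,63],[*(c-52*e),50],[*(c+80*e),98]]).round(0).tolist())
ch=" .:-=+*#%@"
for r in range(255,375,2): print(r,"".join(ch[int(v)*10//256] for v in g[r,188:320]))
E
```

```text
hub,weight,handle [[251.0, 300.0], [236.0, 285.0], [275.0, 322.0]]
255 :::::::::::::::::::::::::::--------:::::::::::::::::::::::::--===-::::::::::::::::::::::::::---:--=--::::::::::::::::::::--=--:::::-
257 :::::::::::::::::::::::::::::--=--::::::::::::::::::::::::--==-::----:::::::::::::::::::::--::::::-----::::::::::::::::--=--::::::::
259 ::::::::::::::::::::::::::---::-----::::::::::::::=**+----=--:::::-----:::::::::::::::::---:::::::::::-=--:::::::::::--=--::::::::::
261 :::::::::::::::::::::::---=-::::::-----:::::::::-+##*###*+-::::::::::-----:::::::::::----:::::::::::::::-----::::::--=--::::::::::::
263 ::::::::::::::::::::::-=--::::::::::-----:::::-+*#*===+*%%%*=-:::::::::-----::::::--==-:::::::::::::::::::-----::--=--::::::::::::::
265 :::::--::::::::::::::-::::::::::::::::::-----+*#*==*%%%#++*%%#*=-:::::::::-----:--==-::::::::::::::::::::::::--===--::::::::::::::::
267 :::::::----:::::::--:::::::::::::::::::::-=+###+-=*%%%%%%#*++*#%#*+-::::::::---===-::::::::::::::::::::::::::--===--::::::::::::::::
269 ::::::::-----:--=--::::::::::::::::::::::=*##+==*#%%%%%%%%%%%#++*#%%*+
[... 6486 characters left out ...]
=--===----+#@@@
365 :::--===---===---::::-------:-:---::::--:---=+++----:--------------:::-=*#%%%%%%%%%#+-:::------------------------===-------===*%@@@@
367 :::::--==++=--::--::::----::::-:::::::------===--------:-------------:::-=+*#%%%%%*=::-=------------------------==----------*%@@@@@@
369 :::::--=====--::::-::--:--:-------::------==-----==--------------------------=*%#+-::---===-------------------==----------+#@@@@@@@@
371 :::--===----=---::----:--:--------------==---------===-----------------------:----:-------===---------------------------=*%@@@@@@@@@
373 :--===--::::---=--::-----:::-:--------==-------------===---------------------::::::-----------------------===----------+%@@@@@@@@@@@
```

The crank stands upright in the tray, with its hub (250,300), weight (236,284) and handle (275,322) all where predicted. The gripper is clear, so I hand in.

```bash
python3 -c "
from station import *
print(job_done())"
```

```text
the job is handed in; nothing more can be done
None
```

I wound the lift to its top stop and stood the crank back on its foot in the tray, finishing in about 33 s of the 72 s. I overshot the stop: the crank slipped one flat round on the shaft, so I pressed it gently against the stop again before lifting it off.

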